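# Lay out the second set of carburettor parts in the fitted trays

### The job

One of every pair of parts from the stripped twin carburettor already sits in its fitted tray. Set each of the four loose parts on the bench (brass float, float-chamber cover, long bolt, short bolt) into the empty bay beside its twin, sitting flat on the bay floor, with both bolts standing on their heads and the cover with its bosses up, lying along its bay. Leave the spanner and the red screwdriver lying where they are.

Things in the scene. Friction and masses are not known exactly. Their poses are not given: they have to be found in the camera images.
- float: Loose brass float: a plain upright yellow drum, 37 mm in diameter, 27 mm high, 30 g, standing on the bench among the tools. Best gripped on its upper half, since its bay leaves only 10 mm round it. Origin: centre of its underside; z up along its axis.
- cover: Loose float-chamber cover, 0.18 kg: a light-grey cast plate, 56 mm along its x, 74 mm along its y, 10 mm thick, lying flat with bosses up. Origin: on the underside, the plate reaching from x = -26 to +30 mm and y = -37 to +37 mm. A round boss 20 mm in diameter stands at x = +2, y = +3 mm, its top 24 mm above the underside (a good place to grip, closing along x); a smaller boss 15 mm in diameter at x = +8, y = -15 mm is 18 mm high.
- bolt_long: Loose long steel hex bolt, standing on its head, 67 mm tall in all: thread 10 mm in diameter pointing up, head 17x19 mm and 7 mm high. Origin: centre of the head's underside; z up along the thread.
- bolt_short: Loose short steel hex bolt, standing on its head, 40 mm tall in all: thread 8 mm in diameter pointing up, head 14x16 mm and 6 mm high. The much smaller screws and scraps strewn flat on the bench do not matter. Origin: centre of the head's underside; z up along the thread.
- tray_float: Tray for the floats: 160x82 mm aluminium pan with black foam, two round bays 58 mm in diameter with blue floors, 82 mm apart; a brass float (fixed) sits in the far one. Fixed to the bench, 14 mm high (rim 15 mm). The body's origin is on the bench under the centre of the EMPTY bay; its x axis points along the tray to the filled bay, z up. Both bays are 10 mm deep: floor 4 mm above the bench.
- tray_cover: Tray for the covers: 192x114 mm aluminium pan with black foam, two rectangular bays 80 mm (tray x) by 94 mm (tray y) with green floors, 92 mm apart; a cover (fixed) lies in the far one. The cover fits with its x along the tray's x, either way round. Fixed to the bench, 14 mm high (rim 15 mm). The body's origin is on the bench under the centre of the EMPTY bay; its x axis points along the tray to the filled bay, z up. Both bays are 10 mm deep: floor 4 mm above the bench.
- tray_long: Tray for the long bolts: 137x64 mm aluminium pan with black foam, two round bays 40 mm in diameter with red floors, 75 mm apart; a long bolt (fixed, 67 mm) stands in the far one. Fixed to the bench, 14 mm high (rim 15 mm). The body's origin is on the bench under the centre of the EMPTY bay; its x axis points along the tray to the filled bay, z up. Both bays are 10 mm deep: floor 4 mm above the bench.
- tray_short: Tray for the short bolts: 137x64 mm aluminium pan with black foam, two round bays 36 mm in diameter with yellow floors, 75 mm apart; a short bolt (fixed, 40 mm) stands in the far one. Fixed to the bench, 14 mm high (rim 15 mm). The body's origin is on the bench under the centre of the EMPTY bay; its x axis points along the tray to the filled bay, z up. Both bays are 10 mm deep: floor 4 mm above the bench.
- spanner: Loose steel combination spanner, 171 mm long, 27 mm wide, 10 mm high, lying among the parts, pointing away from the robot; to be left alone. Origin: middle of its underside; y along its length.
- screwdriver: Loose screwdriver with red handle, 200 mm long, 26 mm wide, 24 mm high, lying among the parts, pointing away from the robot; to be left alone. Origin: middle of its underside; y along its length.

How it is judged:
At the end, for the whole second after the job is handed in: Each part rests in the empty bay of its own kind's tray: underside under 3.5 mm above the bay floor, upright to 0.12 rad, at rest; float and bolts within 13.5 mm of the bay centre; cover within 16 mm along and 14 mm across the tray, its x axis within 0.45 rad of the tray's, either way (height (world z) of each of float, cover, bolt_long, bolt_short below 0.0075 m and angle between each of float, cover, bolt_long, bolt_short's own z axis and vertical below 0.12 rad and linear speed of each of float, cover, bolt_long, bolt_short below 0.02 m/s and horizontal distance between float and tray_float below 0.0135 m and x of cover in the frame of tray_cover between -0.016 and 0.016 m and y of cover in the frame of tray_cover between -0.014 and 0.014 m and angle between the x axis of cover and the x axis of tray_cover, either way round below 0.45 rad and horizontal distance between bolt_long and tray_long below 0.0135 m and horizontal distance between bolt_short and tray_short below 0.0135 m); the robot touches nothing.
It fails at once if the spanner is pushed more than 30 mm or lifted from where it lay (distance of spanner from where it was at the start of the episode above 0.03 m or height (world z) of spanner above 0.025 m).
It fails at once if the red screwdriver is pushed more than 30 mm or lifted from where it lay (distance of screwdriver from where it was at the start of the episode above 0.03 m or height (world z) of screwdriver above 0.025 m).
It also fails if it takes over 96 s, if anything falls off the work surface, if the arm or the gripper's body presses on something with over 40 N, if the wrist force passes 120 N, or if a joint passes its speed limit or range.

### The arm

A 6-joint arm with a two-finger parallel gripper is mounted at the origin on a cart in front of the work surface, level with it; the furniture and walls round the work are solid. World frame = base frame: x ahead of the robot, y to its left, z up, the work surface at z = 0. Lengths are in m, angles in rad, forces in N, time in s.
With the tool pointing down it reaches from about 0.375 to 0.9 m from the base axis. Payload 3.1 kg.
Tool frame: the origin (TCP) lies at the very end of the fingers, on their centre line; the grasp point (between the pads) lies 19 mm behind it; z points along the fingers, y is the direction in which the jaws open and shut (so a half turn about z gives the same grasp; the last joint's range is limited). The gripper opens to 87 mm and grips with 3 to 60 N. Pads are 19 mm wide; open, the fingers measure 117 mm over their backs; the gripper's body (75 mm by 190 mm) begins 51 mm behind the grasp point.
Start: joints at [0.976, 0.527, 1.433, -0, 1.181, -0.178], TCP at [0.253, 0.571, 0.223] pointing down, gripper open.
Joint ranges: [-3.08, 3.08], [-0.75, 2.2], [0.22, 2.44], [-1.43, 4.57], [0, 2.65], [-2.85, 2.85]. Speed limits (rad/s): [2.79, 2.79, 3.14, 3.14, 3.14, 3.14].

### API

Orientations are given as a unit quaternion [x, y, z, w].
In Python, from rig import robot gives the robot as it stands. The module is installed in compiled form; this text tells all that it offers.
- The arm moves only by the tool send_rows, never from a script. Its argument "deltas" is a list of rows, each an object of numbers: "tx", "ty", "tz": the shift along the tool's x, y, z in cm; "rx", "ry", "rz": the turn, a rotation vector about the tool's x, y, z in rad. A call has 1 to 5 rows; each row is the pose to reach, as a shift and turn from the pose commanded when the call began, along the tool's axes at that moment; what a row does not reach only later rows make up. A row lasts 1/12 s, in which the tool goes at most 41.7 mm and 7.16 degrees, less where a joint would pass 70% of its speed; a pose out of reach is approached as far as the arm can. A call with a gripper value outside its range is refused whole. "claw" is the finger opening in cm, from 0 to 8.7, set as the call begins (left out, the last holds). The fingers move at their own pace and stop on an object; "squeeze" is the grip in N (left out, the last holds). Time passes only in rows, so rows that repeat a pose let the fingers close. It gives the time, the measured TCP pose, the force and the opening at its end, in the units of the state.
- robot.get_obs(): the state, without advancing time (a new reading comes with each control period).
- robot.camera(name): name is "side" or "top" or "wrist"; returns a dict with "color" (420x560x3 uint8, red, green, blue), "z_map" (420x560 float32, m along the optical axis (not along the pixel's ray), 0 where there is no reading), "intrinsics" (3x3 intrinsics, pixels), "R" (3x3) and "t" (3): a world point X has camera coordinates R X + t; the wrist camera has in their place "tool_from_camera" (4x4, takes a point from camera to tool coordinates, whose origin is the TCP and whose axes are the flange's). Camera axes: x right, y down, z forward; pixel columns grow to the right and rows downward; lengths in m; the calibration is good to about 2 mm. A picture is of the moment at which its call begins: read the wrist's pose just before it.
- robot.hand_in(): hands the job in, once; it reports no verdict.
Trained networks look in the newest picture that a camera, given by its name, has taken for a name from the list of things; names that differ only in an ending like _2 or _b are one class to them, and where a whole thing is asked for, a point or a joint stands for the part that bears it (a point fixed in the world has none). Each returns a list of dicts, best first, with "p" (0 to 1); they miss things now and then, are a little off and sometimes report something else, mostly with a low value. They report only what shows in the picture. A call takes as long as a camera call.
- robot.outline_of(label, camera): "pixels" (420x560 bool, what is visible of it) and "xy" ([column, row] in pixels, amid what is visible of it).
- robot.tip_of(label, camera): "xy" ([column, row] in pixels: a listed point, or the origin of a listed thing).
The state is a dict: "time": time; "q": joint angles; "joint_velocities": joint speeds; "joint_torque": joint torques, N m; "position": TCP position; "tool_rot": TCP orientation; "ft_force": force on the tool from outside, world axes, zero at the start; "moment": the same for the moment, N m; "grip_width": finger opening in m.
Only numpy, scipy, OpenCV 4.12 (cv2) and the standard library are available. Lean on these libraries where they do the work, as an engineer would, in place of code of your own. Each camera call takes 0.05 s, during which the arm holds its last target.

## Working session

There is one attempt and no reset: what is moved stays moved. The work goes in short steps, Python scripts to look and compute and a tool call to move; the robot and the scene stay as the last step left them, time stands still between calls to the robot, and variables do not carry over. Pictures are saved under pics/ and viewed, and the job is handed in when it is done.

Besides the shell and the picture viewer there is one more tool, called after "Call:" by a JSON object that holds its "api" and its "payload", one argument or row to a line. send_rows: Moves the arm, as the interface text tells. Its arguments: {"type":"object","properties":{"deltas":{"type":"array","items":{"type":"object","properties":{"tx":{"type":"number"},"ty":{"type":"number"},"tz":{"type":"number"},"rx":{"type":"number"},"ry":{"type":"number"},"rz":{"type":"number"}}}},"claw":{"type":"number"},"squeeze":{"type":"number"}},"required":["deltas"]}

```bash
mkdir -p pics
cat > h.py <<'E'
import numpy as np, cv2
from rig import robot
from scipy.spatial.transform import Rotation as Rn
def snap(cam,name):
    c=robot.camera(cam); cv2.imwrite(f'pics/{name}.png',c['color'][:,:,::-1]); return c
def world(c,o=None):
    K=np.array(c['intrinsics']);z=c['z_map'];v,u=np.mgrid[:z.shape[0],:z.shape[1]]
    P=np.stack([(u-K[0,2])*z/K[0,0],(v-K[1,2])*z/K[1,1],z],-1)
    if 'R' in c: W=(P-np.array(c['t']))@np.array(c['R'])
    else:
        T=np.array(c['tool_from_camera']);W=P@T[:3,:3].T+T[:3,3]
        W=W@Rn.from_quat(o['tool_rot']).as_matrix().T+np.array(o['position'])
    W[z==0]=np.nan
    return W
E
python3 - <<'E'
from h import *
o=robot.get_obs();print(o['time'],o['position'],o['tool_rot'],o['ft_force'])
for n in('top','side'):
    c=snap(n,n+'0');W=world(c)
    for l in ['float','cover','bolt_long','bolt_short','tray_float','tray_cover','tray_long','tray_short','spanner','screwdriver']:
        for f in ('tip_of','outline_of'):
            for d in getattr(robot,f)(l,n)[:3]:
                x,y=np.round(d['xy']).astype(int)
                x=min(max(x,0),559);y=min(max(y,0),419)
                print(n,l,f[:3],round(d['p'],2),x,y,W[y,x].round(3))
print(robot.get_obs()['time'])
E
```

```text
0.0 [0.25257622 0.5708807  0.22157013] [ 2.06904426e-01  9.78360552e-01 -1.00700775e-03 -4.16793251e-04] [-0.35855474 -0.45363655 -0.9671477 ]
top float tip 0.56 429 228 [ 0.458 -0.379  0.027]
top float out 0.56 432 229 [ 0.455 -0.387  0.026]
top cover tip 0.73 140 239 [0.447 0.365 0.011]
top cover out 0.77 140 239 [0.447 0.365 0.011]
top bolt_long tip 0.59 240 234 [0.456 0.106 0.004]
top bolt_long out 0.45 238 230 [0.457 0.104 0.067]
top bolt_short tip 0.73 184 252 [0.411 0.25  0.01 ]
top bolt_short tip 0.6 336 243 [ 0.427 -0.143  0.007]
top bolt_short tip 0.51 240 230 [0.462 0.102 0.036]
top tray_float tip 0.61 360 181 [ 0.592 -0.215  0.004]
top tray_float out 0.67 357 164 [ 0.639 -0.21   0.005]
top tray_cover tip 0.56 257 168 [0.634 0.06  0.005]
top tray_cover out 0.79 255 152 [0.677 0.065 0.012]
top tray_cover out 0.54 240 228 [ 0.472  0.107 -0.001]
top tray_long tip 0.8 203 175 [0.617 0.205 0.007]
top tray_long out 0.72 207 160 [0.656 0.193 0.016]
top tray_long out 0.42 282 247 [ 0.418 -0.003  0.019]
top tray_short tip 0.76 303 168 [ 0.631 -0.064  0.007]
top tray_short out 0.67 
[... 653 characters left out ...]
   0.017]
side tray_cover tip 0.86 240 221 [0.63  0.073 0.008]
side tray_cover out 0.81 237 217 [0.644 0.053 0.005]
side tray_long tip 0.63 233 252 [0.618 0.206 0.01 ]
side tray_long out 0.84 233 249 [0.621 0.193 0.009]
side tray_short tip 0.82 252 197 [ 0.619 -0.035  0.016]
side tray_short tip 0.3 312 274 [0.405 0.246 0.007]
side tray_short out 0.88 239 195 [ 0.66  -0.041  0.013]
side tray_short out 0.45 322 212 [ 0.407 -0.005  0.014]
side tray_short out 0.39 303 274 [0.427 0.248 0.006]
side spanner tip 0.52 308 274 [0.415 0.246 0.006]
side spanner tip 0.52 240 218 [0.635 0.055 0.004]
side spanner out 0.85 302 274 [0.43  0.252 0.009]
side screwdriver tip 0.92 333 214 [0.375 0.002 0.017]
2.1
```

View pics.

Run:
```python
import cv2
a=cv2.imread('pics/top0.png')[120:290,90:480];cv2.imwrite('pics/top0z.png',cv2.resize(a,None,fx=2,fy=2,interpolation=cv2.INTER_CUBIC))
```

```text
(no output)
```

View pics/top0z.png

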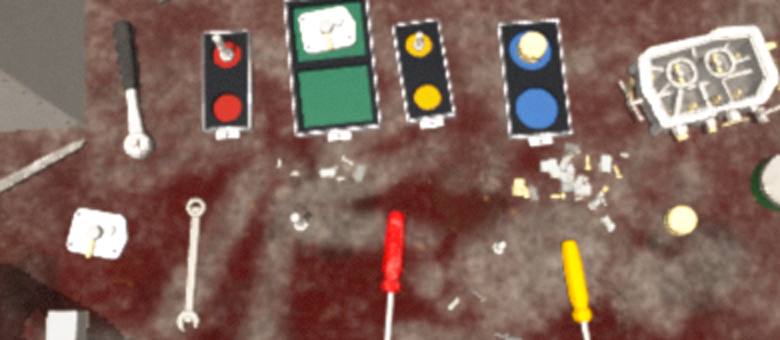

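View pics/side0.png

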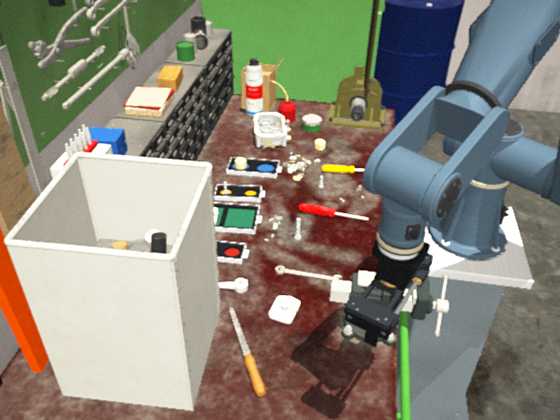

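Run:
```python
from h import *
c=snap('top','top1');W=world(c);im=c['color'];hsv=cv2.cvtColor(im,cv2.COLOR_RGB2HSV)
K=np.array(c['intrinsics']);R=np.array(c['R']);t=np.array(c['t']);print('cam',(-R.T@t).round(3),K[0,0]);print(R.round(3))
def ray(u,v,z):
    d=R.T@np.linalg.inv(K)@[u,v,1];o=-R.T@t;return (o+d*(z-o[2])/d[2])
np.savez('top.npz',K=K,R=R,t=t,W=W,im=im)
def blob(name,m,roi,z):
    x0,x1,y0,y1=roi;mm=np.zeros(m.shape,np.uint8);mm[y0:y1,x0:x1]=m[y0:y1,x0:x1]
    n,l,s,ce=cv2.connectedComponentsWithStats(mm)
    for i in range(1,n):
        if s[i,4]>15:
            vs,us=np.nonzero(l==i);P=np.array([ray(u,v,z) for u,v in zip(us,vs)])
            print(name,s[i,4],ce[i].round(1),'mid',P.mean(0).round(4)[:2],'ext',(P.max(0)-P.min(0)).round(3)[:2],'bboxmid',((P.max(0)+P.min(0))/2).round(4)[:2], 'z',np.nanmedian(W[l==i][:,2]).round(4))
H,S,V=[hsv[...,i].astype(int) for i in range(3)]
blob('blue',(H>95)&(H<125)&(S>110),(335,380,125,195),.004)
blob('green',(H>55)&(H<90)&(S>90),(230,285,115,195),.004)
blob('red',((H<8)|(H>172))&(S>150)&(V>120),(185,220,130,190),.004)
blob('yel',(H>15)&(H<32)&(S>150)&(V>100),(285,320,130,190),.004)
z=W[...,2]
blob('float',z>.018,(415,445,215,245),.027)
blob('boltL',z>.012,(225,255,215,250),.065)
blob('boltS',z>.008,(328,350,230,255),.04)
blob('boltSlow',z>.004,(328,350,230,255),.006)
blob('cover',z>.005,(115,160,215,260),.010)
blob('trayL',z>.009,(185,220,125,200),.015)
blob('span',z>.004,(176,195,212,290),.008)
blob('screw',z>.006,(275,295,220,290),.02)
```

```text
cam [ 0.323 -0.01   0.997] 382.8134493272214
[[-0.02  -1.    -0.004]
 [-0.982  0.021 -0.186]
 [ 0.186  0.    -0.983]]
blue 134 [353.4 147.2] mid [ 0.6875 -0.203 ] ext [0.055 0.058] bboxmid [ 0.6952 -0.2065] z 0.0057
blue 364 [358.  173.8] mid [ 0.6122 -0.2111] ext [0.056 0.057] bboxmid [ 0.6116 -0.2102] z 0.0054
green 335 [255.4 136.8] mid [0.7235 0.0642] ext [0.083 0.099] bboxmid [0.7277 0.068 ] z 0.0057
green 1006 [257.2 167.5] mid [0.6356 0.0598] ext [0.086 0.1  ] bboxmid [0.6359 0.0592] z 0.0053
red 84 [203.9 147.9] mid [0.6945 0.205 ] ext [0.035 0.036] bboxmid [0.697  0.2061] z 0.0061
red 160 [203.4 173.5] mid [0.6219 0.2049] ext [0.037 0.035] bboxmid [0.622  0.2047] z 0.0053
yel 96 [298.9 142.7] mid [ 0.7037 -0.0546] ext [0.032 0.036] bboxmid [ 0.7043 -0.0538] z 0.006
yel 147 [303.3 168.1] mid [ 0.6311 -0.0647] ext [0.034 0.035] bboxmid [ 0.6315 -0.0651] z 0.0055
float 168 [430.1 229.7] mid [ 0.4536 -0.3819] ext [0.034 0.037] bboxmid [ 0.454  -0.3817] z 0.0272
boltL 28 [238.  229.9] mid [0.4578 0.1039] ext [0.015 0.015] bboxmid [0.4575 0.1039] z 0.0621
boltSlow 26 [338.7 243.2] mid [ 0.4259 -0.1501] ext [0.013 0.013] bboxmid [ 0.4252 -0.1498] z 0.0096
cover 574 [138.2 236.8] mid [0.4531 0.3699] ext [0.064 0.075] bboxmid [0.4528 0.371 ] z 0.0112
trayL 962 [202.5 160.4] mid [0.6553 0.2056] ext [0.149 0.067] bboxmid [0.6506 0.2047] z 0.0148
span 330 [185.5 251.4] mid [0.4133 0.2465] ext [0.17  0.032] bboxmid [0.4127 0.2474] z 0.0083
screw 437 [285.8 250.4] mid [ 0.4092 -0.0126] ext [0.159 0.03 ] bboxmid [ 0.3922 -0.0122] z 0.0219
```

```bash
cat > go.py <<'E'
import sys
from h import *
# x y z jaw-yaw(deg)
x,y,z,yaw=map(float,sys.argv[1:5])
o=robot.get_obs();R=Rn.from_quat(o['tool_rot']).as_matrix();p=np.array(o['position'])
cur=np.degrees(np.arctan2(R[1,1],R[0,1]))
d=(yaw-cur+90)%180-90
yf=np.radians(cur+d);ty=np.array([np.cos(yf),np.sin(yf),0]);tz=np.array([0,0,-1]);tx=np.cross(ty,tz)
Rt=np.stack([tx,ty,tz],1)
dp=R.T@(np.array([x,y,z])-p)*100;rv=Rn.from_matrix(R.T@Rt).as_rotvec()
print('t',round(o['time'],2),'pos',p.round(4),'jaw',cur.round(2),'q',np.round(o['q'],2),'w',round(o['grip_width'],4),'F',np.round(o['ft_force'],1))
print('delta t',dp.round(2),'r',rv.round(3),'q6 after ~',round(o['q'][5]-np.radians(d),2))
E
python3 go.py 0.45 0.37 0.2 0
python3 -c "
from h import *
c=robot.camera('wrist');print(np.round(c['tool_from_camera'],3),c['intrinsics'])"
```

```text
t 2.15 pos [0.253  0.5715 0.2225] jaw 66.12 q [ 0.98  0.53  1.43  0.    1.18 -0.18] w 0.0868 F [-0.7 -0.4  1.7]
delta t [-26.17 -10.45   2.25] r [-0.    -0.     1.154] q6 after ~ 0.98
[[ 0.    -0.961 -0.275  0.076]
 [ 1.     0.    -0.    -0.001]
 [ 0.    -0.275  0.961 -0.163]
 [ 0.     0.     0.     1.   ]] [[311.16919497   0.         277.85071464]
 [  0.         311.16919497 205.47307577]
 [  0.           0.           1.        ]]
```

Call:
{"api": "send_rows", "payload": {
  "deltas": [
    {"tx": -15, "ty": -6, "tz": 2.2, "rz": 0.6},
    {"tx": -15, "ty": -6, "tz": 2.2, "rz": 0.6},
    {"tx": -15, "ty": -6, "tz": 2.2, "rz": 0.6},
    {"tx": -15, "ty": -6, "tz": 2.2, "rz": 0.6},
    {"tx": -15, "ty": -6, "tz": 2.2, "rz": 0.6}
  ],
  "claw": 4.5,
  "squeeze": 25
}}

```text
schema error: expected keys tx, ty, tz, rx, ry, rz
```

```bash
python3 go.py 0.45 0.37 0.18 0
```

```text
t 2.2 pos [0.253  0.5715 0.2226] jaw 66.12 q [ 0.98  0.53  1.43 -0.    1.18 -0.18] w 0.0866 F [-0.2 -0.   0.5]
delta t [-26.17 -10.45   4.26] r [0.    0.    1.154] q6 after ~ 0.98
```

Call:
{"api": "send_rows", "payload": {
  "deltas": [
    {"tx": -15, "ty": -6, "tz": 2.2, "rx": 0, "ry": 0, "rz": 0.6},
    {"tx": -15, "ty": -6, "tz": 2.2, "rx": 0, "ry": 0, "rz": 0.6},
    {"tx": -15, "ty": -6, "tz": 2.2, "rx": 0, "ry": 0, "rz": 0.6},
    {"tx": -15, "ty": -6, "tz": 2.2, "rx": 0, "ry": 0, "rz": 0.6},
    {"tx": -15, "ty": -6, "tz": 2.2, "rx": 0, "ry": 0, "rz": 0.6}
  ],
  "claw": 4.5,
  "squeeze": 25
}}

```text
time: 2.62
position: [0.3703, 0.4511, 0.1996]
tool_rot: [0.492, 0.871, -0.001, 0.001]
ft_force: [-0.5, 0.6, -0.3]
grip_width: 0.0615
```

```bash
python3 go.py 0.45 0.37 0.18 0
```

```text
t 2.62 pos [0.3703 0.4511 0.1996] jaw 31.09 q [ 0.69  0.5   1.56 -0.    1.08  0.15] w 0.0615 F [-0.5  0.6 -0.3]
delta t [-11.05   2.64   2.  ] r [0.    0.004 0.543] q6 after ~ 0.7
```

Call:
{"api": "send_rows", "payload": {
  "deltas": [
    {"tx": -11, "ty": 2.6, "tz": 2, "rx": 0, "ry": 0, "rz": 0.54},
    {"tx": -11, "ty": 2.6, "tz": 2, "rx": 0, "ry": 0, "rz": 0.54},
    {"tx": -11, "ty": 2.6, "tz": 2, "rx": 0, "ry": 0, "rz": 0.54},
    {"tx": -11, "ty": 2.6, "tz": 2, "rx": 0, "ry": 0, "rz": 0.54},
    {"tx": -11, "ty": 2.6, "tz": 2, "rx": 0, "ry": 0, "rz": 0.54}
  ]
}}

```text
time: 3.03
position: [0.4476, 0.3743, 0.1801]
tool_rot: [0.705, 0.709, -0.0, -0.0]
ft_force: [0.3, 0.5, 0.5]
grip_width: 0.0451
```

```bash
python3 - <<'E'
from h import *
o=robot.get_obs();c=snap('wrist','w_cover');W=world(c,o)
z=W[...,2];m=((z>.006)&(z<.04)).astype(np.uint8)
n,l,s,ce=cv2.connectedComponentsWithStats(m)
print(o['joint_velocities'])
for i in range(1,n):
    if s[i,4]>400:
        P=W[l==i];r=cv2.minAreaRect(P[:,:2].astype(np.float32)*1000)
        print(s[i],P[:,2].max().round(4),np.round(r[0],1),np.round(r[1],1),r[2], 'plate z',np.median(P[:,2]).round(4))
        for a,b in((.0155,.0195),(.0205,.03)):
            h=P[(P[:,2]>a)&(P[:,2]<b)]
            if len(h)>10: rr=cv2.minAreaRect(h[:,:2].astype(np.float32)*1000);print('  h',a,len(h),h.mean(0).round(4),np.round(rr[0],1),np.round(rr[1],1))
E
python3 go.py 0.45 0.37 0.18 0
```

```text
[ 0.0366346  -0.00916949  0.00361196  0.00742068  0.00489845  0.38744357]
[ 313    0   88  173 2941] 0.0245 [531.4 474.7] [ 21.4 189. ] 28.463665008544922 plate z 0.0132
  h 0.0155 300 [0.4963 0.5337 0.0178] [497.8 537.6] [20.5 42.5]
  h 0.0205 444 [0.4978 0.5367 0.0218] [498.  536.6] [14.  38.3]
[ 418    0   33  173 2832] 0.04 [595.9 476.3] [  3.6 159.4] 2.2311601638793945 plate z 0.0241
  h 0.0155 320 [0.5957 0.4804 0.0176] [596.2 474.9] [  2.7 156.1]
  h 0.0205 786 [0.5957 0.4795 0.0253] [596.  474.1] [  3. 155.]
[  40  134  122   54 3883] 0.04 [259.5 408.4] [ 53.7 124.2] 82.22980499267578 plate z 0.017
  h 0.0155 1628 [0.2669 0.4079 0.0171] [260.3 403.9] [ 49.3 115. ]
  h 0.0205 626 [0.2613 0.4117 0.0251] [257.8 414.4] [ 44.6 104.7]
[ 255  156   60   68 3091] 0.0277 [451.1 369.5] [72.9 59.9] 79.18971252441406 plate z 0.0111
  h 0.0155 174 [0.4498 0.3614 0.0182] [442.3 363.5] [39.8 34.3]
  h 0.0205 299 [0.4488 0.3729 0.0235] [445.6 374.4] [21.7 44. ]
[ 369  203  180   43 3221] 0.0356 [647.  335.1] [193.1  27.7] 7.825047969818115 plate z 0.0191
  h 0.0155 1283 [0.6486 0.3367 0.0177] [647.  335.3] [193.1  26.3]
  h 0.0205 699 [0.6135 0.3319 0.0226] [645.5 333.1] [187.6  26.9]
t 3.08 pos [0.4469 0.3749 0.1803] jaw 0.44 q [0.51 0.52 1.58 0.   1.04 0.5 ] w 0.0452 F [-0.2  0.5  0.3]
delta t [-0.49  0.31  0.03] r [-0.     0.     0.008] q6 after ~ 0.51
```

View pics/w_cover.png

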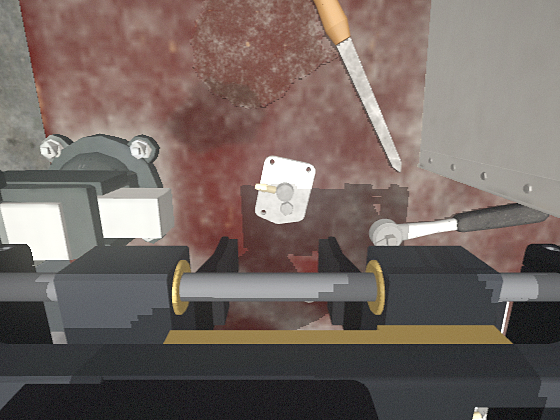

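Run:
```python
from h import *
o=robot.get_obs();c=robot.camera('wrist');W=world(c,o)
np.set_printoptions(linewidth=250)
z=W[150:230:2,250:322:2,2]
for i,r in enumerate(z): print(150+2*i,' '.join('%2d'%round(v*1000) if v==v else ' .' for v in r))
P=W[150:230,250:322]
cv2.imwrite('pics/w_cover_z.png',cv2.resize(c['color'][145:235,245:325,::-1],None,fx=6,fy=6,interpolation=cv2.INTER_CUBIC))
m=P[...,2]>.0215
print(np.median(P[m],0).round(4),((P[m].max(0)+P[m].min(0))/2).round(4))
for u,v in((284,192),(284,183),(287,208)):print(W[v,u].round(4))
pl=(abs(P[...,2]-.0105)<.003);pl=P[pl][:,:2]
r=cv2.minAreaRect(pl.astype(np.float32)*1000);print(r)
```

```text
150  1  0  1  0  0  1  1  0  1  2  0  0  1  1  1 -1  3  1  0  0  2  0  0  1  0  1  0  1  1  0  0  1  2  1  1  1
152  1  0  0  1  1  2  1  1  2  1  1  1  1  2  0  2  0  0  1  1  1  1  1  2  0 -1  0  1  1  2  0  1  1  1  2  0
154  2  1  0  0  0  0  0  1  1  0  1  1  2  2  0  0  1  1  1  0  1  1  0  1  1  1 -1  1  2  0  1  1 -1  1  1  1
156  0  0  1  2  0  1  1  1  0  1  2  4  3 -1  2  2  1  2  1  2  1  1  0  0  1  1  1  0  2  1  1  0  0  0  1  0
158  0  0  0  0  1  0  0  1  1 10 10 10 11 10 11  9  5  0  0  2  0  1  2  2  0  0  0  0  2  0  2  1  0  0  1  1
160  3  2  1  1  2  0 -1  0 10 11  9 -1 10 10 10 10 11 11 10 10  7  3  1  1  0  2  1  1  1  1  1  1  0  0  0  0
162  1  0  1  0  1  1  1  1 11 12  2  0  0 10 11 11 11 11 12 10 12 10 11 11 10  5  2  0  1  0  1  1  0  1  1  2
164  2  1  0  0  1  1  1  9 12 12 10  4 10 11 11 11 12 12  9 11 12 11 10 11 11 10 11 11 11  8  0  2  0  0  0  1
166  1  1 -1  1  1  1  1 10 11 11 11 10 11 11 12 11 11 11 10 11 11 11 11 12 12 10 11 11 10 11 13  9  1  1  1 -1
168  0  1  1  0  1  1 -1  9 11 11 12 11 12 11 11 11 10 10 11 11 11 11 12 10 12 11 11 12 11  
[... 2887 characters left out ...]
11 11 12 12 12  0  0  1  1  2  1  1  0  1  2
222  1  1  0  1  1  1  1  0  0  0  0 10 10 11 10 10 11 11 12 10 11 11 11  0  1  0  1  0  1  1  1  0 -1  0  2  0
224  0  1  0  1  1  0  1  0  0  2  0  0  1  0 11  1  1  1  2  0  1  1 -1  1  .  2  0  2  1  0  2  0  1  2  1  0
226  1  0  1  2  2  0  1  1  1  2  1  1  2  0  2  0 -1  1  1  0  1  1  1 -1  2  1  1  0  2  1  1  1  0  2  0  0
228  0  1  2  0  0  1  0  0  2  2  1  2  1  0  1  0  1  0  1  0  1 -1  0  1  1  1  0  1  0  0  0  1  1  0  0  0
[0.4534 0.3724 0.0243] [0.444  0.3715 0.0242]
[0.4524 0.3736 0.0248]
[0.4525 0.3808 0.0131]
[0.4561 0.3543 0.0189]
((452.765625, 368.5925598144531), (73.80895233154297, 56.12828826904297), 78.07495880126953)
```

View pics/w_cover_z.png

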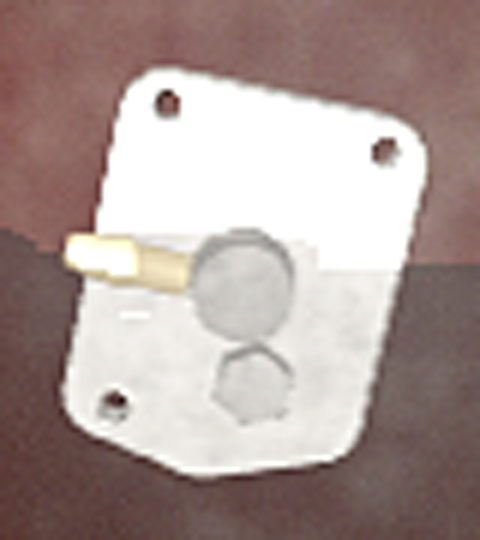

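```bash
python3 go.py 0.4536 0.3725 0.05 -11.9;python3 go.py 0.4536 0.3725 0.0125 -11.9
```

```text
t 3.13 pos [0.4464 0.3754 0.1804] jaw 0.73 q [0.51 0.52 1.58 0.   1.04 0.49] w 0.0454 F [-0.5 -0.4  0.1]
delta t [-0.3   0.72 13.04] r [-0.    0.    0.22] q6 after ~ 0.72
t 3.13 pos [0.4464 0.3754 0.1804] jaw 0.73 q [0.51 0.52 1.58 0.   1.04 0.49] w 0.0454 F [-0.5 -0.4  0.1]
delta t [-0.3   0.72 16.79] r [-0.    0.    0.22] q6 after ~ 0.72
```

Call:
{"api": "send_rows", "payload": {
  "deltas": [
    {"tx": -0.3, "ty": 0.7, "tz": 4, "rx": 0, "ry": 0, "rz": 0.12},
    {"tx": -0.3, "ty": 0.7, "tz": 8, "rx": 0, "ry": 0, "rz": 0.22},
    {"tx": -0.3, "ty": 0.7, "tz": 11, "rx": 0, "ry": 0, "rz": 0.22},
    {"tx": -0.3, "ty": 0.7, "tz": 13, "rx": 0, "ry": 0, "rz": 0.22},
    {"tx": -0.3, "ty": 0.7, "tz": 13, "rx": 0, "ry": 0, "rz": 0.22}
  ],
  "claw": 6.5
}}

```text
time: 3.55
position: [0.4496, 0.3718, 0.0463]
tool_rot: [0.775, 0.631, -0.004, -0.001]
ft_force: [-0.7, -0.1, 0.4]
grip_width: 0.0636
```

```bash
python3 go.py 0.4536 0.3725 0.0125 -11.9
```

```text
t 3.55 pos [0.4496 0.3718 0.0463] jaw -11.69 q [ 0.5   0.72  1.66 -0.    0.77  0.7 ] w 0.0636 F [-0.7 -0.1  0.4]
delta t [0.17 0.4  3.38] r [-0.007  0.006  0.004] q6 after ~ 0.71
```

Call:
{"api": "send_rows", "payload": {
  "deltas": [
    {"tx": 0.17, "ty": 0.4, "tz": 1.2, "rx": 0, "ry": 0, "rz": 0},
    {"tx": 0.17, "ty": 0.4, "tz": 2, "rx": 0, "ry": 0, "rz": 0},
    {"tx": 0.17, "ty": 0.4, "tz": 2, "rx": 0, "ry": 0, "rz": 0}
  ]
}}

```text
time: 3.8
position: [0.4575, 0.3743, 0.0303]
tool_rot: [0.776, 0.631, 0.0, 0.0]
ft_force: [0.4, -0.9, 0.0]
grip_width: 0.0648
```

```bash
python3 go.py 0.4536 0.3725 0.0125 -11.9
```

```text
t 3.8 pos [0.4575 0.3743 0.0303] jaw -11.77 q [ 0.5   0.75  1.65 -0.    0.73  0.7 ] w 0.0648 F [ 0.4 -0.9  0. ]
delta t [-0.26 -0.35  1.78] r [ 0.    -0.     0.002] q6 after ~ 0.7
```

Call:
{"api": "send_rows", "payload": {
  "deltas": [
    {"tx": -0.26, "ty": -0.35, "tz": 1, "rx": 0, "ry": 0, "rz": 0},
    {"tx": -0.26, "ty": -0.35, "tz": 1.7, "rx": 0, "ry": 0, "rz": 0},
    {"tx": -0.26, "ty": -0.35, "tz": 1.7, "rx": 0, "ry": 0, "rz": 0},
    {"tx": -0.26, "ty": -0.35, "tz": 1.7, "rx": 0, "ry": 0, "rz": 0}
  ]
}}

```text
time: 4.13
position: [0.4534, 0.3723, 0.0139]
tool_rot: [0.776, 0.631, 0.0, 0.0]
ft_force: [0.5, 0.3, -0.4]
grip_width: 0.0651
```

```bash
python3 go.py 0.4536 0.3725 0.0125 -11.9
python3 - <<'E'
from h import *
c=snap('wrist','w_c2')
E
```

```text
t 4.13 pos [0.4534 0.3723 0.0139] jaw -11.79 q [ 0.5   0.78  1.67 -0.    0.7   0.7 ] w 0.0651 F [ 0.5  0.3 -0.4]
delta t [0.02 0.01 0.14] r [ 0.    -0.     0.002] q6 after ~ 0.7
```

View pics/w_c2.png

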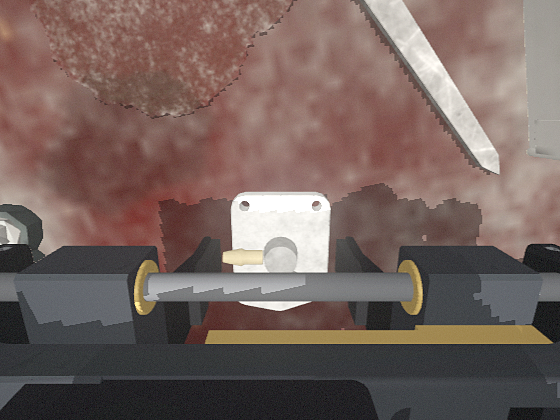

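Call:
{"api": "send_rows", "payload": {
  "deltas": [
    {"tx": 0, "ty": 0, "tz": 0.05, "rx": 0, "ry": 0, "rz": 0},
    {"tx": 0, "ty": 0, "tz": 0.05, "rx": 0, "ry": 0, "rz": 0},
    {"tx": 0, "ty": 0, "tz": 0.05, "rx": 0, "ry": 0, "rz": 0},
    {"tx": 0, "ty": 0, "tz": 0.05, "rx": 0, "ry": 0, "rz": 0},
    {"tx": 0, "ty": 0, "tz": 0.05, "rx": 0, "ry": 0, "rz": 0}
  ],
  "claw": 0,
  "squeeze": 35
}}

```text
time: 4.6
position: [0.4533, 0.3722, 0.0132]
tool_rot: [0.776, 0.631, 0.0, 0.0]
ft_force: [-0.2, 0.5, -0.6]
grip_width: 0.0396
```

Call:
{"api": "send_rows", "payload": {
  "deltas": [
    {"tx": 0, "ty": 0, "tz": 0, "rx": 0, "ry": 0, "rz": 0},
    {"tx": 0, "ty": 0, "tz": 0, "rx": 0, "ry": 0, "rz": 0},
    {"tx": 0, "ty": 0, "tz": 0, "rx": 0, "ry": 0, "rz": 0}
  ]
}}

```text
time: 4.85
position: [0.4534, 0.3722, 0.0131]
tool_rot: [0.776, 0.631, 0.0, 0.0]
ft_force: [0.5, -0.3, -1.0]
grip_width: 0.0195
```

```bash
python3 go.py 0.4536 0.3725 0.0125 -11.9
python3 - <<'E'
from h import *
c=snap('wrist','w_c3')
E
```

```text
t 4.85 pos [0.4534 0.3722 0.0131] jaw -11.8 q [ 0.5   0.78  1.67 -0.    0.69  0.7 ] w 0.0195 F [ 0.5 -0.3 -1. ]
delta t [0.03 0.01 0.06] r [ 0.    -0.     0.002] q6 after ~ 0.7
```

View pics/w_c3.png

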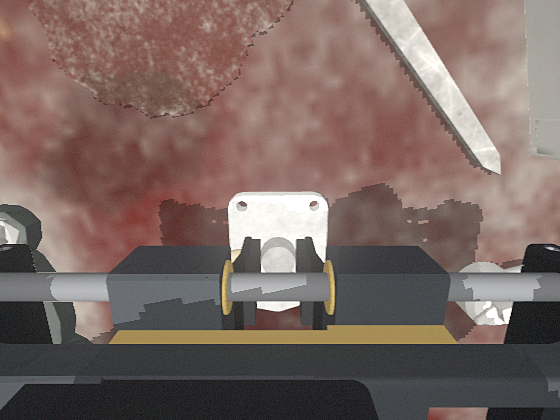

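```bash
python3 - <<'E'
import numpy as np,cv2
d=np.load('top.npz');im=d['im'];hsv=cv2.cvtColor(im,cv2.COLOR_RGB2HSV).astype(int)
K,R,t=d['K'],d['R'],d['t'];o=-R.T@t
m=(hsv[...,0]>55)&(hsv[...,0]<90)&(hsv[...,1]>90);m[:, :230]=0;m[:,285:]=0;m[:115]=0;m[195:]=0
n,l,s,ce=cv2.connectedComponentsWithStats(m.astype(np.uint8));i=1+np.argmax(s[1:,4])
vs,us=np.nonzero(l==i);D=np.stack([us,vs,np.ones(len(us))],1)@np.linalg.inv(K).T@R
P=o+D*((.004-o[2])/D[:,2])[:,None];print(cv2.minAreaRect(P[:,:2].astype(np.float32)*1000))
print(np.degrees(np.arctan2(-.0546+.0647,.7037-.6311)))
E
python3 go.py 0.636 0.0636 0.10 4
```

```text
((636.0667114257812, 59.90489196777344), (80.49099731445312, 95.92166900634766), 5.088926315307617)
7.920066673202289
t 4.9 pos [0.4534 0.3721 0.0131] jaw -11.8 q [ 0.5   0.78  1.67 -0.    0.69  0.7 ] w 0.0189 F [-0.  0. -0.]
delta t [-26.47  24.19  -8.69] r [ 0.    -0.    -0.276] q6 after ~ 0.43
```

Call:
{"api": "send_rows", "payload": {
  "deltas": [
    {"tx": 0, "ty": 0, "tz": -2, "rx": 0, "ry": 0, "rz": 0},
    {"tx": 0, "ty": 0, "tz": -5, "rx": 0, "ry": 0, "rz": 0},
    {"tx": 0, "ty": 0, "tz": -8.5, "rx": 0, "ry": 0, "rz": 0},
    {"tx": -1.5, "ty": 1.4, "tz": -10, "rx": 0, "ry": 0, "rz": 0},
    {"tx": -4, "ty": 3.7, "tz": -10, "rx": 0, "ry": 0, "rz": -0.1}
  ]
}}

```text
time: 5.32
position: [0.4824, 0.3285, 0.1171]
tool_rot: [0.742, 0.671, 0.004, 0.001]
ft_force: [1.6, -0.4, -1.7]
grip_width: 0.0188
```

Call:
{"api": "send_rows", "payload": {
  "deltas": [
    {"tx": -2.7, "ty": 2.4, "tz": 0, "rx": 0, "ry": 0, "rz": -0.05},
    {"tx": -5.4, "ty": 4.8, "tz": 0, "rx": 0, "ry": 0, "rz": -0.1},
    {"tx": -8, "ty": 7.2, "tz": 0, "rx": 0, "ry": 0, "rz": -0.15},
    {"tx": -10.7, "ty": 9.6, "tz": 0, "rx": 0, "ry": 0, "rz": -0.19},
    {"tx": -13.4, "ty": 12, "tz": 0, "rx": 0, "ry": 0, "rz": -0.19}
  ]
}}

```text
time: 5.73
position: [0.5865, 0.1779, 0.1127]
tool_rot: [0.676, 0.737, -0.0, -0.0]
ft_force: [0.2, 0.4, -1.4]
grip_width: 0.0187
```

```bash
python3 go.py 0.6367 0.064 0.10 5.1
```

```text
t 5.73 pos [0.5865 0.1779 0.1127] jaw 4.9 q [0.11 0.65 1.56 0.   0.94 0.03] w 0.0187 F [ 0.2  0.4 -1.4]
delta t [-11.78   4.03   1.26] r [-0.001 -0.    -0.004] q6 after ~ 0.02
```

Call:
{"api": "send_rows", "payload": {
  "deltas": [
    {"tx": 0, "ty": 0, "tz": 0, "rx": 0, "ry": 0, "rz": 0},
    {"tx": 0, "ty": 0, "tz": 0, "rx": 0, "ry": 0, "rz": 0}
  ]
}}

```text
time: 5.9
position: [0.5874, 0.1774, 0.1126]
tool_rot: [0.678, 0.735, -0.0, -0.0]
ft_force: [-0.9, 0.1, -2.4]
grip_width: 0.0186
```

```bash
python3 go.py 0.6367 0.064 0.10 5.1
```

```text
t 5.9 pos [0.5874 0.1774 0.1126] jaw 4.57 q [0.11 0.65 1.56 0.   0.94 0.03] w 0.0186 F [-0.9  0.1 -2.4]
delta t [-11.7    4.01   1.26] r [-0.    -0.    -0.009] q6 after ~ 0.02
```

Call:
{"api": "send_rows", "payload": {
  "deltas": [
    {"tx": -3.5, "ty": 1.2, "tz": 0.4, "rx": 0, "ry": 0, "rz": 0},
    {"tx": -7, "ty": 2.4, "tz": 0.8, "rx": 0, "ry": 0, "rz": 0},
    {"tx": -10, "ty": 3.4, "tz": 1.2, "rx": 0, "ry": 0, "rz": -0.01},
    {"tx": -11.7, "ty": 4.0, "tz": 1.3, "rx": 0, "ry": 0, "rz": -0.01},
    {"tx": -11.7, "ty": 4.0, "tz": 1.3, "rx": 0, "ry": 0, "rz": -0.01}
  ]
}}

```text
time: 6.32
position: [0.637, 0.0635, 0.0994]
tool_rot: [0.674, 0.739, -0.0, 0.001]
ft_force: [-0.0, -0.2, -0.7]
grip_width: 0.0187
```

Call:
{"api": "send_rows", "payload": {
  "deltas": [
    {"tx": 0, "ty": 0, "tz": 2, "rx": 0, "ry": 0, "rz": 0},
    {"tx": 0, "ty": 0, "tz": 4, "rx": 0, "ry": 0, "rz": 0},
    {"tx": 0, "ty": 0, "tz": 5, "rx": 0, "ry": 0, "rz": 0},
    {"tx": 0, "ty": 0, "tz": 5, "rx": 0, "ry": 0, "rz": 0}
  ]
}}

```text
time: 6.65
position: [0.6325, 0.068, 0.0472]
tool_rot: [0.673, 0.74, -0.002, -0.003]
ft_force: [-0.6, -0.1, -1.5]
grip_width: 0.0189
```

```bash
python3 go.py 0.6367 0.064 0.0175 5.1
python3 - <<'E'
from h import *
c=snap('wrist','w_c4')
E
```

```text
t 6.65 pos [0.6325 0.068  0.0472] jaw 5.47 q [-0.07  0.77  1.52  0.    0.86 -0.16] w 0.0189 F [-0.6 -0.1 -1.5]
delta t [-0.45  0.4   2.97] r [-0.007 -0.002  0.006] q6 after ~ -0.16
```

View pics/w_c4.png

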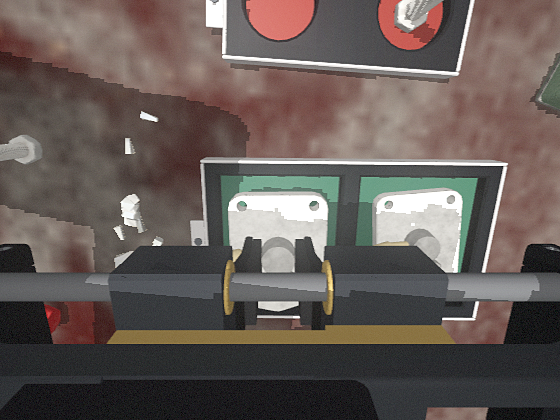

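Call:
{"api": "send_rows", "payload": {
  "deltas": [
    {"tx": 0, "ty": 0, "tz": 1, "rx": 0, "ry": 0, "rz": 0},
    {"tx": 0, "ty": 0, "tz": 2, "rx": 0, "ry": 0, "rz": 0},
    {"tx": 0, "ty": 0, "tz": 2.6, "rx": 0, "ry": 0, "rz": 0},
    {"tx": 0, "ty": 0, "tz": 2.6, "rx": 0, "ry": 0, "rz": 0},
    {"tx": 0, "ty": 0, "tz": 2.6, "rx": 0, "ry": 0, "rz": 0}
  ]
}}

```text
time: 7.12
position: [0.6357, 0.0663, 0.0236]
tool_rot: [0.673, 0.74, -0.0, -0.0]
ft_force: [-0.4, 0.4, -1.8]
grip_width: 0.0187
```

```bash
python3 go.py 0.6367 0.064 0.0175 5.1
```

```text
t 7.12 pos [0.6357 0.0663 0.0236] jaw 5.38 q [-0.07  0.81  1.52  0.    0.81 -0.16] w 0.0187 F [-0.4  0.4 -1.8]
delta t [-0.24  0.08  0.61] r [-0.001 -0.     0.005] q6 after ~ -0.16
```

Call:
{"api": "send_rows", "payload": {
  "deltas": [
    {"tx": -0.2, "ty": 0.1, "tz": 0.3, "rx": 0, "ry": 0, "rz": 0},
    {"tx": -0.2, "ty": 0.1, "tz": 0.6, "rx": 0, "ry": 0, "rz": 0},
    {"tx": -0.2, "ty": 0.1, "tz": 0.6, "rx": 0, "ry": 0, "rz": 0}
  ]
}}

```text
time: 7.37
position: [0.6372, 0.0641, 0.0178]
tool_rot: [0.673, 0.739, -0.0, -0.0]
ft_force: [-0.3, 0.9, -2.1]
grip_width: 0.0189
```

```bash
python3 go.py 0.6367 0.064 0.0175 5.1
```

```text
t 7.37 pos [0.6372 0.0641 0.0178] jaw 5.36 q [-0.07  0.82  1.52 -0.    0.8  -0.17] w 0.0189 F [-0.3  0.9 -2.1]
delta t [-0.   -0.05  0.03] r [-0.    -0.     0.005] q6 after ~ -0.16
```

Call:
{"api": "send_rows", "payload": {
  "deltas": [
    {"tx": 0, "ty": 0, "tz": 0.05, "rx": 0, "ry": 0, "rz": 0},
    {"tx": 0, "ty": 0, "tz": 0.05, "rx": 0, "ry": 0, "rz": 0},
    {"tx": 0, "ty": 0, "tz": 0, "rx": 0, "ry": 0, "rz": 0},
    {"tx": 0, "ty": 0, "tz": 0, "rx": 0, "ry": 0, "rz": 0},
    {"tx": 0, "ty": 0, "tz": -1, "rx": 0, "ry": 0, "rz": 0}
  ],
  "claw": 4.5
}}

```text
time: 7.78
position: [0.6359, 0.0644, 0.027]
tool_rot: [0.673, 0.74, -0.001, -0.001]
ft_force: [-0.2, 1.2, -0.1]
grip_width: 0.0417
```

Call:
{"api": "send_rows", "payload": {
  "deltas": [
    {"tx": 0, "ty": 0, "tz": -3, "rx": 0, "ry": 0, "rz": 0},
    {"tx": 0, "ty": 0, "tz": -7, "rx": 0, "ry": 0, "rz": 0},
    {"tx": 0, "ty": 0, "tz": -11, "rx": 0, "ry": 0, "rz": 0.1},
    {"tx": 0, "ty": 0, "tz": -11, "rx": 0, "ry": 0, "rz": 0.1}
  ]
}}

```text
time: 8.12
position: [0.6432, 0.0642, 0.1476]
tool_rot: [0.71, 0.704, 0.006, 0.006]
ft_force: [1.3, 0.5, 0.4]
grip_width: 0.0454
```

```bash
python3 - <<'E'
from h import *
c=snap('wrist','w_c5')
E
python3 go.py 0.4578 0.104 0.18 90
```

```text
t 8.17 pos [0.6413 0.0642 0.1444] jaw -0.34 q [-0.07  0.64  1.46  0.    1.03 -0.07] w 0.0446 F [ 0.4  0.2 -0.9]
delta t [  3.87 -18.33  -3.79] r [ 0.011 -0.009  1.565] q6 after ~ 1.5
```

View pics/w_c5.png

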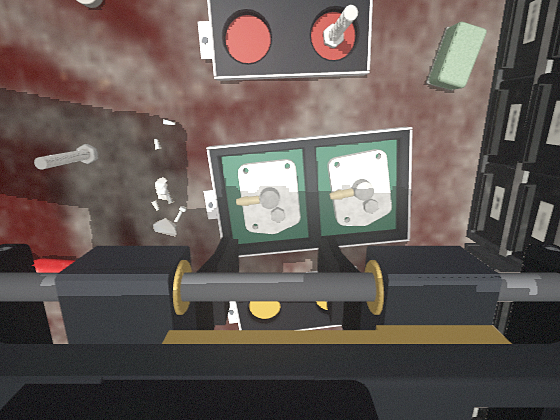

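Call:
{"api": "send_rows", "payload": {
  "deltas": [
    {"tx": 1, "ty": -4, "tz": 0, "rx": 0, "ry": 0, "rz": 0},
    {"tx": 2, "ty": -8, "tz": 0, "rx": 0, "ry": 0, "rz": 0},
    {"tx": 3, "ty": -12, "tz": 0, "rx": 0, "ry": 0, "rz": 0},
    {"tx": 3.5, "ty": -16, "tz": 0, "rx": 0, "ry": 0, "rz": 0},
    {"tx": 3.9, "ty": -18.3, "tz": 0, "rx": 0, "ry": 0, "rz": 0}
  ]
}}

```text
time: 8.58
position: [0.4474, 0.1052, 0.1373]
tool_rot: [0.709, 0.706, -0.003, -0.003]
ft_force: [-0.1, -0.3, -0.7]
grip_width: 0.0449
```

Call:
{"api": "send_rows", "payload": {
  "deltas": [
    {"tx": 0, "ty": 0, "tz": 0, "rx": 0, "ry": 0, "rz": 0},
    {"tx": 0, "ty": 0, "tz": 0, "rx": 0, "ry": 0, "rz": 0},
    {"tx": 0, "ty": 0, "tz": 0, "rx": 0, "ry": 0, "rz": 0}
  ]
}}

```text
time: 8.83
position: [0.4558, 0.1044, 0.1382]
tool_rot: [0.709, 0.705, 0.001, 0.001]
ft_force: [0.6, 0.0, -0.3]
grip_width: 0.0449
```

```bash
cat > bolt.py <<'E'
import sys
from h import *
name,x,y,h=sys.argv[1],*map(float,sys.argv[2:5])
o=robot.get_obs();c=snap('wrist',name);W=world(c,o)
m=(np.hypot(W[...,0]-x,W[...,1]-y)<.03)&(W[...,2]<.08)
for a in np.arange(.004,h+.006,.006):
    s=W[m&(W[...,2]>=a)&(W[...,2]<a+.006)]
    if len(s)>2: print('%.3f'%a,len(s),'mean',s.mean(0)[:2].round(4),'min',s.min(0)[:2].round(4),'max',s.max(0)[:2].round(4))
vs,us=np.nonzero(m&(W[...,2]>.01));print('px',us.min() if len(us) else 0,us.max() if len(us) else 0,vs.min() if len(us) else 0,vs.max() if len(us) else 0)
E
python3 bolt.py w_l1 0.4578 0.104 0.067; python3 go.py 0.4578 0.104 0.14 0
```

```text
0.004 148 mean [0.46   0.1091] min [0.4524 0.0996] max [0.468  0.1155]
0.010 14 mean [0.4598 0.11  ] min [0.4553 0.1067] max [0.4639 0.1109]
0.016 14 mean [0.4605 0.11  ] min [0.4563 0.1078] max [0.4647 0.1112]
0.022 16 mean [0.4598 0.1101] min [0.4562 0.1083] max [0.4645 0.1109]
0.028 15 mean [0.4602 0.1101] min [0.4562 0.1084] max [0.4643 0.1112]
0.034 17 mean [0.4599 0.1103] min [0.4561 0.1087] max [0.464  0.1113]
0.040 20 mean [0.4602 0.1101] min [0.4561 0.1075] max [0.4647 0.1112]
0.046 19 mean [0.4601 0.1101] min [0.4561 0.1079] max [0.4646 0.1111]
0.052 22 mean [0.4599 0.1103] min [0.456  0.1086] max [0.4642 0.1112]
0.058 20 mean [0.4596 0.11  ] min [0.456  0.1085] max [0.4641 0.111 ]
0.064 125 mean [0.4602 0.1068] min [0.4559 0.1019] max [0.4647 0.1113]
px 278 290 191 218
t 8.88 pos [0.4564 0.1042 0.1382] jaw -0.35 q [-0.01  0.46  1.9  -0.    0.78 -0.01] w 0.0454 F [-0.4 -0.4  0.6]
delta t [-0.02  0.14 -0.18] r [ 0.002  0.    -0.006] q6 after ~ -0.01
```

View pics/w_l1.png

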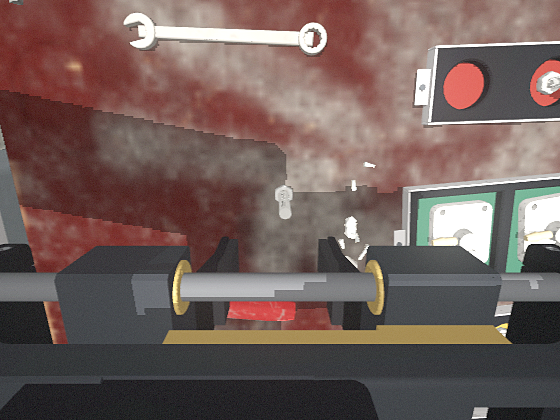

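Call:
{"api": "send_rows", "payload": {
  "deltas": [
    {"tx": 0.2, "ty": 0.35, "tz": 2, "rx": 0, "ry": 0, "rz": 0},
    {"tx": 0.2, "ty": 0.35, "tz": 5, "rx": 0, "ry": 0, "rz": 0},
    {"tx": 0.2, "ty": 0.35, "tz": 8, "rx": 0, "ry": 0, "rz": 0},
    {"tx": 0.2, "ty": 0.35, "tz": 10.8, "rx": 0, "ry": 0, "rz": 0},
    {"tx": 0.2, "ty": 0.35, "tz": 10.8, "rx": 0, "ry": 0, "rz": 0}
  ]
}}

```text
time: 9.3
position: [0.4568, 0.1059, 0.0256]
tool_rot: [0.709, 0.705, -0.003, -0.003]
ft_force: [-0.1, -0.5, 0.5]
grip_width: 0.0452
```

Call:
{"api": "send_rows", "payload": {
  "deltas": [
    {"tx": 0, "ty": 0, "tz": 0, "rx": 0, "ry": 0, "rz": 0},
    {"tx": 0, "ty": 0, "tz": 0, "rx": 0, "ry": 0, "rz": 0}
  ]
}}

```text
time: 9.47
position: [0.4593, 0.1063, 0.0306]
tool_rot: [0.709, 0.705, 0.001, 0.001]
ft_force: [0.7, -0.2, 0.7]
grip_width: 0.0451
```

```bash
python3 go.py 0.460 0.106 0.03 0; python3 bolt.py w_l2 0.46 0.106 0.067
```

```text
t 9.47 pos [0.4593 0.1063 0.0306] jaw -0.36 q [-0.01  0.67  1.96  0.    0.51 -0.  ] w 0.0451 F [ 0.7 -0.2  0.7]
delta t [-0.03  0.07  0.06] r [ 0.002  0.    -0.006] q6 after ~ -0.01
0.004 353 mean [0.4602 0.1097] min [0.452  0.1003] max [0.4683 0.116 ]
0.010 51 mean [0.4602 0.1099] min [0.4554 0.107 ] max [0.4648 0.1116]
0.016 58 mean [0.4598 0.11  ] min [0.4555 0.107 ] max [0.4646 0.1113]
0.022 61 mean [0.4599 0.11  ] min [0.4555 0.1066] max [0.4649 0.1114]
0.028 155 mean [0.4619 0.1103] min [0.4317 0.0966] max [0.4879 0.1173]
0.034 258 mean [0.4618 0.1111] min [0.4318 0.0974] max [0.488  0.1173]
0.040 274 mean [0.4621 0.1119] min [0.4316 0.1009] max [0.4881 0.1173]
0.046 280 mean [0.4623 0.1123] min [0.4317 0.1044] max [0.488  0.1173]
0.052 321 mean [0.4625 0.113 ] min [0.4317 0.107 ] max [0.4879 0.1173]
0.058 202 mean [0.4655 0.1144] min [0.4317 0.1098] max [0.4878 0.1174]
0.064 167 mean [0.4652 0.1146] min [0.4318 0.0961] max [0.4879 0.1175]
0.070 83 mean [0.4646 0.1042] min [0.4353 0.0958] max [0.488  0.1176]
px 214 346 233 325
```

View pics/w_l2.png

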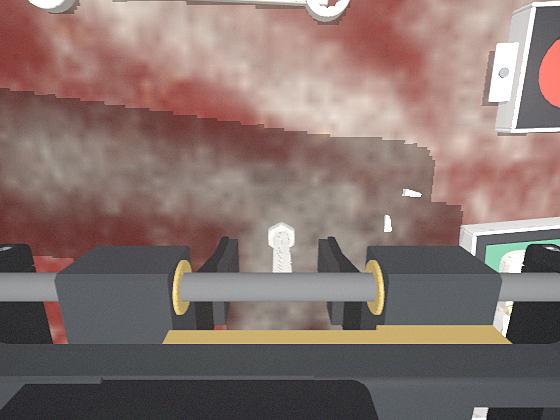

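Bolt head at (281,238), centred between the fingers. Close.

Call:
{"api": "send_rows", "payload": {
  "deltas": [
    {"tx": 0, "ty": 0.07, "tz": 0, "rx": 0, "ry": 0, "rz": 0},
    {"tx": 0, "ty": 0.07, "tz": 0, "rx": 0, "ry": 0, "rz": 0},
    {"tx": 0, "ty": 0.07, "tz": 0, "rx": 0, "ry": 0, "rz": 0},
    {"tx": 0, "ty": 0.07, "tz": 0, "rx": 0, "ry": 0, "rz": 0},
    {"tx": 0, "ty": 0.07, "tz": 0, "rx": 0, "ry": 0, "rz": 0}
  ],
  "claw": 0,
  "squeeze": 25
}}

```text
time: 9.93
position: [0.4589, 0.1065, 0.0306]
tool_rot: [0.709, 0.705, 0.0, 0.0]
ft_force: [-0.6, -0.3, -1.4]
grip_width: 0.0194
```

Call:
{"api": "send_rows", "payload": {
  "deltas": [
    {"tx": 0, "ty": 0, "tz": 0, "rx": 0, "ry": 0, "rz": 0},
    {"tx": 0, "ty": 0, "tz": 0, "rx": 0, "ry": 0, "rz": 0},
    {"tx": 0, "ty": 0, "tz": 0, "rx": 0, "ry": 0, "rz": 0}
  ]
}}

```text
time: 10.18
position: [0.4588, 0.1064, 0.0302]
tool_rot: [0.709, 0.705, 0.0, 0.0]
ft_force: [-0.8, 0.2, 2.9]
grip_width: 0.0089
```

```bash
python3 go.py 0.6219 0.2049 0.08 0
```

```text
t 10.18 pos [0.4588 0.1064 0.0302] jaw -0.34 q [-0.01  0.67  1.96 -0.    0.51 -0.  ] w 0.0089 F [-0.8  0.2  2.9]
delta t [ 9.95 16.25 -4.98] r [ 0.     0.    -0.006] q6 after ~ -0.01
```

Call:
{"api": "send_rows", "payload": {
  "deltas": [
    {"tx": 0, "ty": 0, "tz": -2, "rx": 0, "ry": 0, "rz": 0},
    {"tx": 0, "ty": 0, "tz": -5, "rx": 0, "ry": 0, "rz": 0},
    {"tx": 1.5, "ty": 2.5, "tz": -7, "rx": 0, "ry": 0, "rz": 0},
    {"tx": 3.5, "ty": 5.5, "tz": -7, "rx": 0, "ry": 0, "rz": 0},
    {"tx": 5.5, "ty": 9, "tz": -7, "rx": 0, "ry": 0, "rz": 0}
  ]
}}

```text
time: 10.6
position: [0.5491, 0.1614, 0.1017]
tool_rot: [0.71, 0.705, 0.0, 0.0]
ft_force: [-0.2, -0.2, -1.5]
grip_width: 0.009
```

Call:
{"api": "send_rows", "payload": {
  "deltas": [
    {"tx": 2, "ty": 3, "tz": 0, "rx": 0, "ry": 0, "rz": 0},
    {"tx": 3.5, "ty": 5.6, "tz": 0, "rx": 0, "ry": 0, "rz": 0},
    {"tx": 4.4, "ty": 7.2, "tz": 0, "rx": 0, "ry": 0, "rz": 0},
    {"tx": 4.4, "ty": 7.2, "tz": 0, "rx": 0, "ry": 0, "rz": 0},
    {"tx": 4.4, "ty": 7.2, "tz": 0, "rx": 0, "ry": 0, "rz": 0}
  ]
}}

```text
time: 11.02
position: [0.6208, 0.2047, 0.0992]
tool_rot: [0.709, 0.705, -0.001, -0.0]
ft_force: [-0.3, -0.5, -1.2]
grip_width: 0.009
```

```bash
python3 - <<'E'
from h import *
c=snap('wrist','w_l3')
E
python3 go.py 0.6219 0.2049 0.035 0
```

```text
t 11.07 pos [0.6196 0.2042 0.0991] jaw -0.32 q [ 0.15  0.71  1.46 -0.    0.98  0.15] w 0.0089 F [-0.4  0.3 -0.8]
delta t [0.08 0.25 6.41] r [-0.003  0.001 -0.006] q6 after ~ 0.15
```

View pics/w_l3.png

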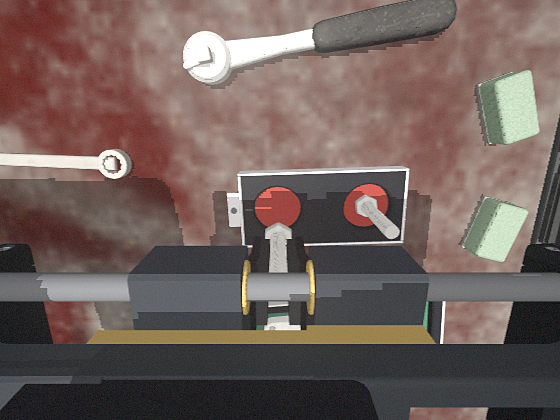

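Call:
{"api": "send_rows", "payload": {
  "deltas": [
    {"tx": 0.1, "ty": 0.1, "tz": 2, "rx": 0, "ry": 0, "rz": 0},
    {"tx": 0.1, "ty": 0.2, "tz": 4, "rx": 0, "ry": 0, "rz": 0},
    {"tx": 0.1, "ty": 0.2, "tz": 5.5, "rx": 0, "ry": 0, "rz": 0},
    {"tx": 0.1, "ty": 0.2, "tz": 5.9, "rx": 0, "ry": 0, "rz": 0},
    {"tx": 0.1, "ty": 0.2, "tz": 5.9, "rx": 0, "ry": 0, "rz": 0}
  ]
}}

```text
time: 11.48
position: [0.6205, 0.2045, 0.0395]
tool_rot: [0.709, 0.705, -0.002, -0.002]
ft_force: [-0.5, 0.4, -0.3]
grip_width: 0.0093
```

Call:
{"api": "send_rows", "payload": {
  "deltas": [
    {"tx": 0, "ty": 0, "tz": 0, "rx": 0, "ry": 0, "rz": 0},
    {"tx": 0, "ty": 0, "tz": 0, "rx": 0, "ry": 0, "rz": 0}
  ]
}}

```text
time: 11.65
position: [0.6237, 0.2053, 0.0422]
tool_rot: [0.709, 0.705, 0.001, 0.0]
ft_force: [-0.3, 0.4, -0.2]
grip_width: 0.0094
```

```bash
python3 - <<'E'
from h import *
c=snap('wrist','w_l4')
E
python3 go.py 0.6219 0.2049 0.0345 0
```

```text
t 11.7 pos [0.6239 0.2054 0.0424] jaw -0.35 q [ 0.15  0.79  1.47 -0.    0.87  0.15] w 0.0091 F [ 0.8 -0.5 -0.3]
delta t [-0.05 -0.2   0.79] r [ 0.002 -0.    -0.006] q6 after ~ 0.15
```

View pics/w_l4.png

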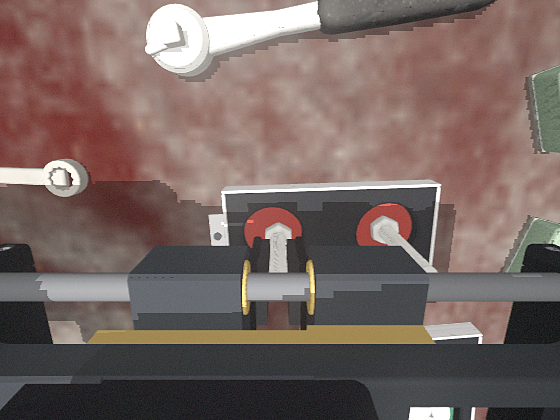

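Call:
{"api": "send_rows", "payload": {
  "deltas": [
    {"tx": 0, "ty": -0.2, "tz": 0.4, "rx": 0, "ry": 0, "rz": 0},
    {"tx": 0, "ty": -0.2, "tz": 0.7, "rx": 0, "ry": 0, "rz": 0},
    {"tx": 0, "ty": -0.2, "tz": 0.8, "rx": 0, "ry": 0, "rz": 0},
    {"tx": 0, "ty": -0.2, "tz": 0.8, "rx": 0, "ry": 0, "rz": 0},
    {"tx": 0, "ty": -0.2, "tz": 0.8, "rx": 0, "ry": 0, "rz": 0}
  ]
}}

```text
time: 12.12
position: [0.6214, 0.2056, 0.0342]
tool_rot: [0.709, 0.705, 0.0, 0.0]
ft_force: [-1.8, 0.3, 4.8]
grip_width: 0.0092
```

```bash
python3 go.py 0.6219 0.2049 0.0345 0
```

```text
t 12.12 pos [0.6214 0.2056 0.0342] jaw -0.33 q [ 0.15  0.8   1.48 -0.    0.86  0.15] w 0.0092 F [-1.8  0.3  4.8]
delta t [-0.07  0.05 -0.03] r [ 0.001 -0.    -0.006] q6 after ~ 0.15
```

Contact (4.8 N up). Release and rise.

Call:
{"api": "send_rows", "payload": {
  "deltas": [
    {"tx": 0, "ty": 0, "tz": 0, "rx": 0, "ry": 0, "rz": 0},
    {"tx": 0, "ty": 0, "tz": 0, "rx": 0, "ry": 0, "rz": 0},
    {"tx": 0, "ty": 0, "tz": 0, "rx": 0, "ry": 0, "rz": 0},
    {"tx": 0, "ty": 0, "tz": 0, "rx": 0, "ry": 0, "rz": 0},
    {"tx": 0, "ty": 0, "tz": 0, "rx": 0, "ry": 0, "rz": 0}
  ],
  "claw": 3.5
}}

```text
time: 12.53
position: [0.6211, 0.2054, 0.0328]
tool_rot: [0.709, 0.705, -0.0, -0.0]
ft_force: [-0.4, -0.6, 1.0]
grip_width: 0.0316
```

Call:
{"api": "send_rows", "payload": {
  "deltas": [
    {"tx": 0, "ty": 0, "tz": -2, "rx": 0, "ry": 0, "rz": 0},
    {"tx": 0, "ty": 0, "tz": -5, "rx": 0, "ry": 0, "rz": 0},
    {"tx": 0, "ty": 0, "tz": -9, "rx": 0, "ry": 0, "rz": 0},
    {"tx": 0, "ty": 0, "tz": -11, "rx": 0, "ry": 0, "rz": 0},
    {"tx": 0, "ty": 0, "tz": -11, "rx": 0, "ry": 0, "rz": 0}
  ]
}}

```text
time: 12.95
position: [0.6252, 0.2062, 0.1489]
tool_rot: [0.709, 0.705, 0.005, 0.003]
ft_force: [-0.1, 1.0, 0.5]
grip_width: 0.035
```

```bash
python3 go.py 0.4259 -0.15 0.14 0; python3 bolt.py w_l5 0.6219 0.2049 0.071
```

```text
t 12.95 pos [0.6252 0.2062 0.1489] jaw -0.34 q [0.15 0.65 1.42 0.   1.06 0.15] w 0.035 F [-0.1  1.   0.5]
delta t [-35.74 -19.73   0.6 ] r [ 0.011 -0.002 -0.006] q6 after ~ 0.15
0.004 778 mean [0.6182 0.2053] min [0.5989 0.1855] max [0.6383 0.2225]
0.010 1640 mean [0.6238 0.2057] min [0.5922 0.175 ] max [0.6517 0.234 ]
0.016 105 mean [0.6235 0.2077] min [0.5924 0.1754] max [0.6506 0.2341]
0.022 16 mean [0.6198 0.2085] min [0.6153 0.2046] max [0.6249 0.2102]
0.028 15 mean [0.6202 0.209 ] min [0.6155 0.2054] max [0.6248 0.2103]
0.034 17 mean [0.6203 0.209 ] min [0.6156 0.2058] max [0.6248 0.2103]
0.040 19 mean [0.6206 0.209 ] min [0.6157 0.206 ] max [0.6247 0.2103]
0.046 20 mean [0.6201 0.2091] min [0.6158 0.2066] max [0.6246 0.2103]
0.052 17 mean [0.6203 0.209 ] min [0.6159 0.2061] max [0.6246 0.2104]
0.058 24 mean [0.6205 0.2092] min [0.6161 0.2069] max [0.6245 0.2101]
0.064 23 mean [0.6196 0.2089] min [0.6154 0.2066] max [0.6245 0.2101]
0.070 112 mean [0.6201 0.2056] min [0.6155 0.201 ] max [0.6244 0.2104]
px 244 304 168 226
```

View pics/w_l5.png

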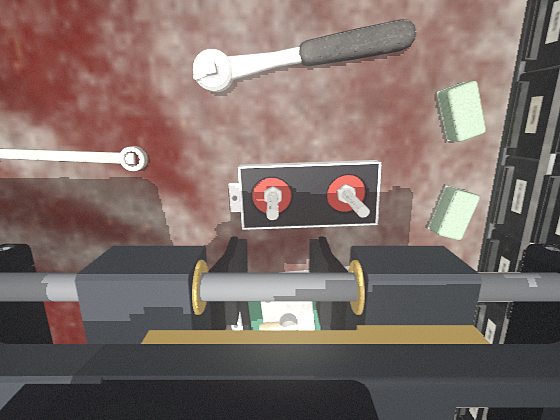

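Call:
{"api": "send_rows", "payload": {
  "deltas": [
    {"tx": -3.5, "ty": -1.9, "tz": 0, "rx": 0, "ry": 0, "rz": 0},
    {"tx": -7, "ty": -3.9, "tz": 0, "rx": 0, "ry": 0, "rz": 0},
    {"tx": -10.6, "ty": -5.8, "tz": 0, "rx": 0, "ry": 0, "rz": 0},
    {"tx": -14.2, "ty": -7.8, "tz": 0, "rx": 0, "ry": 0, "rz": 0},
    {"tx": -17.8, "ty": -9.8, "tz": 0, "rx": 0, "ry": 0, "rz": 0}
  ],
  "claw": 4.5
}}

```text
time: 13.42
position: [0.5197, 0.0271, 0.1414]
tool_rot: [0.709, 0.705, -0.001, -0.001]
ft_force: [0.7, -1.0, 0.4]
grip_width: 0.0448
```

Call:
{"api": "send_rows", "payload": {
  "deltas": [
    {"tx": -3.5, "ty": -1.9, "tz": 0, "rx": 0, "ry": 0, "rz": 0},
    {"tx": -7, "ty": -3.9, "tz": 0, "rx": 0, "ry": 0, "rz": 0},
    {"tx": -10.6, "ty": -5.8, "tz": 0, "rx": 0, "ry": 0, "rz": 0},
    {"tx": -14.2, "ty": -7.8, "tz": 0, "rx": 0, "ry": 0, "rz": 0},
    {"tx": -17.6, "ty": -9.6, "tz": 0, "rx": 0, "ry": 0, "rz": 0}
  ]
}}

```text
time: 13.83
position: [0.4226, -0.1481, 0.1417]
tool_rot: [0.709, 0.705, -0.0, -0.002]
ft_force: [1.0, -0.5, 0.0]
grip_width: 0.045
```

Call:
{"api": "send_rows", "payload": {
  "deltas": [
    {"tx": 0, "ty": 0, "tz": 0, "rx": 0, "ry": 0, "rz": 0},
    {"tx": 0, "ty": 0, "tz": 0, "rx": 0, "ry": 0, "rz": 0},
    {"tx": 0, "ty": 0, "tz": 0, "rx": 0, "ry": 0, "rz": 0}
  ]
}}

```text
time: 14.08
position: [0.4245, -0.1468, 0.1422]
tool_rot: [0.71, 0.705, -0.0, -0.001]
ft_force: [0.2, -0.1, -1.0]
grip_width: 0.0454
```

```bash
python3 bolt.py w_s1 0.4259 -0.148 0.04;  python3 go.py 0.4259 -0.15 0.03 0
```

```text
0.004 93 mean [ 0.4238 -0.1478] min [ 0.4164 -0.1556] max [ 0.4314 -0.1432]
0.010 11 mean [ 0.4238 -0.1473] min [ 0.4205 -0.1486] max [ 0.4273 -0.1462]
0.016 14 mean [ 0.4236 -0.1473] min [ 0.4205 -0.1486] max [ 0.4272 -0.1463]
0.022 11 mean [ 0.4241 -0.147 ] min [ 0.4206 -0.1484] max [ 0.4272 -0.1463]
0.028 15 mean [ 0.4238 -0.1473] min [ 0.4207 -0.1487] max [ 0.4271 -0.1462]
0.034 17 mean [ 0.4237 -0.1479] min [ 0.4207 -0.1536] max [ 0.427  -0.1461]
0.040 53 mean [ 0.424  -0.1499] min [ 0.4208 -0.1534] max [ 0.427  -0.1465]
px 275 282 197 212
t 14.13 pos [ 0.4249 -0.1462  0.1423] jaw -0.31 q [-0.58  0.43  1.94  0.    0.77 -0.58] w 0.0453 F [-0.1  1.2 -0.2]
delta t [-0.39  0.12 11.23] r [-0.002 -0.001 -0.005] q6 after ~ -0.58
```

View pics/w_s1.png

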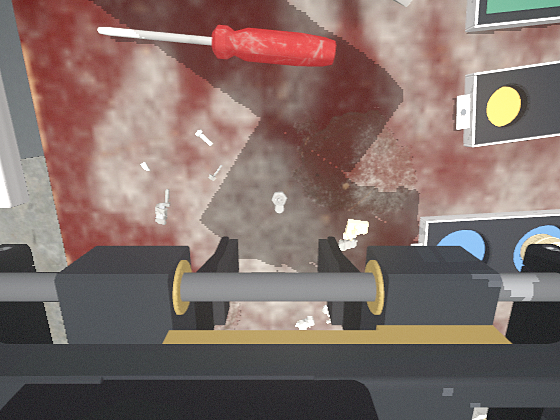

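Call:
{"api": "send_rows", "payload": {
  "deltas": [
    {"tx": -0.4, "ty": -0.1, "tz": 3, "rx": 0, "ry": 0, "rz": 0},
    {"tx": -0.4, "ty": -0.1, "tz": 7, "rx": 0, "ry": 0, "rz": 0},
    {"tx": -0.4, "ty": -0.1, "tz": 10.5, "rx": 0, "ry": 0, "rz": 0},
    {"tx": -0.4, "ty": -0.1, "tz": 12.5, "rx": 0, "ry": 0, "rz": 0},
    {"tx": -0.4, "ty": -0.1, "tz": 12.8, "rx": 0, "ry": 0, "rz": 0}
  ]
}}

```text
time: 14.55
position: [0.4228, -0.1484, 0.0117]
tool_rot: [0.708, 0.706, -0.001, -0.004]
ft_force: [-1.0, 0.2, -0.4]
grip_width: 0.0447
```

Call:
{"api": "send_rows", "payload": {
  "deltas": [
    {"tx": 0, "ty": 0, "tz": 0, "rx": 0, "ry": 0, "rz": 0},
    {"tx": 0, "ty": 0, "tz": 0, "rx": 0, "ry": 0, "rz": 0}
  ]
}}

```text
time: 14.72
position: [0.4248, -0.1505, 0.0155]
tool_rot: [0.708, 0.706, 0.0, 0.0]
ft_force: [0.9, 0.5, 0.3]
grip_width: 0.0452
```

```bash
python3 go.py 0.424 -0.15 0.012 0; python3 -c "
from h import *
snap('wrist','w_s2')"
```

```text
t 14.72 pos [ 0.4248 -0.1505  0.0155] jaw -0.22 q [-0.59  0.7   2.02  0.    0.43 -0.59] w 0.0452 F [0.9 0.5 0.3]
delta t [ 0.05 -0.08  0.35] r [ 0.     0.    -0.004] q6 after ~ -0.59
```

View pics/w_s2.png

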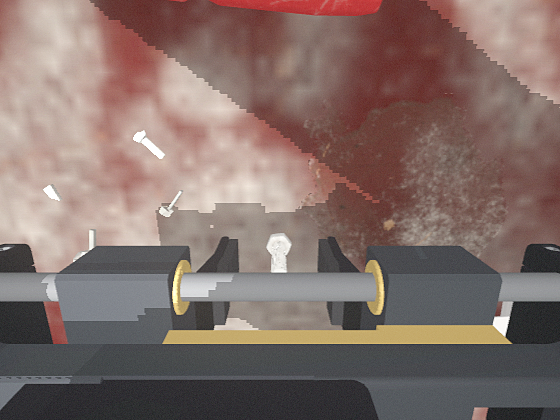

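Call:
{"api": "send_rows", "payload": {
  "deltas": [
    {"tx": 0, "ty": -0.08, "tz": 0.2, "rx": 0, "ry": 0, "rz": 0},
    {"tx": 0, "ty": -0.08, "tz": 0.2, "rx": 0, "ry": 0, "rz": 0},
    {"tx": 0, "ty": -0.08, "tz": 0.2, "rx": 0, "ry": 0, "rz": 0},
    {"tx": 0, "ty": -0.08, "tz": 0.2, "rx": 0, "ry": 0, "rz": 0},
    {"tx": 0, "ty": -0.08, "tz": 0.2, "rx": 0, "ry": 0, "rz": 0}
  ],
  "claw": 0
}}

```text
time: 15.18
position: [0.4235, -0.1516, 0.0135]
tool_rot: [0.709, 0.705, 0.0, 0.001]
ft_force: [-0.1, 0.6, -0.3]
grip_width: 0.0196
```

Call:
{"api": "send_rows", "payload": {
  "deltas": [
    {"tx": 0, "ty": 0, "tz": 0, "rx": 0, "ry": 0, "rz": 0},
    {"tx": 0, "ty": 0, "tz": 0, "rx": 0, "ry": 0, "rz": 0},
    {"tx": 0, "ty": 0, "tz": 0, "rx": 0, "ry": 0, "rz": 0},
    {"tx": 0, "ty": 0, "tz": 0, "rx": 0, "ry": 0, "rz": 0}
  ]
}}

```text
time: 15.52
position: [0.4234, -0.1515, 0.0132]
tool_rot: [0.709, 0.705, 0.0, 0.0]
ft_force: [0.2, -0.5, 2.1]
grip_width: 0.0067
```

```bash
python3 go.py 0.6311 -0.0647 0.08 0
```

```text
t 15.52 pos [ 0.4234 -0.1515  0.0132] jaw -0.35 q [-0.59  0.7   2.02 -0.    0.42 -0.59] w 0.0067 F [ 0.2 -0.5  2.1]
delta t [ 8.81 20.72 -6.68] r [ 0.     0.    -0.006] q6 after ~ -0.59
```

Call:
{"api": "send_rows", "payload": {
  "deltas": [
    {"tx": 0, "ty": 0, "tz": -2, "rx": 0, "ry": 0, "rz": 0},
    {"tx": 0, "ty": 0, "tz": -5, "rx": 0, "ry": 0, "rz": 0},
    {"tx": 1, "ty": 2.4, "tz": -7, "rx": 0, "ry": 0, "rz": 0},
    {"tx": 2.5, "ty": 6, "tz": -7, "rx": 0, "ry": 0, "rz": 0},
    {"tx": 4, "ty": 9.5, "tz": -7, "rx": 0, "ry": 0, "rz": 0}
  ]
}}

```text
time: 15.93
position: [0.5199, -0.112, 0.0847]
tool_rot: [0.71, 0.704, 0.0, 0.001]
ft_force: [1.4, -1.2, -0.4]
grip_width: 0.0073
```

Call:
{"api": "send_rows", "payload": {
  "deltas": [
    {"tx": 1.5, "ty": 3.6, "tz": 0, "rx": 0, "ry": 0, "rz": 0},
    {"tx": 3, "ty": 7, "tz": 0, "rx": 0, "ry": 0, "rz": 0},
    {"tx": 4.3, "ty": 10, "tz": 0, "rx": 0, "ry": 0, "rz": 0},
    {"tx": 4.8, "ty": 11.2, "tz": 0, "rx": 0, "ry": 0, "rz": 0},
    {"tx": 4.8, "ty": 11.2, "tz": 0, "rx": 0, "ry": 0, "rz": 0}
  ]
}}

```text
time: 16.35
position: [0.6342, -0.0632, 0.0828]
tool_rot: [0.708, 0.706, 0.001, 0.001]
ft_force: [-0.2, 0.1, -0.1]
grip_width: 0.0071
```

```bash
python3 - <<'E'
from h import *
c=snap('wrist','w_s3')
E
python3 go.py 0.6311 -0.0647 0.035 0
```

```text
t 16.4 pos [ 0.6314 -0.0637  0.0824] jaw -0.22 q [-0.28  0.72  1.52 -0.    0.91 -0.27] w 0.0071 F [-0.8  0.8 -1. ]
delta t [-0.1  -0.03  4.74] r [-0.     0.    -0.004] q6 after ~ -0.28
```

View pics/w_s3.png

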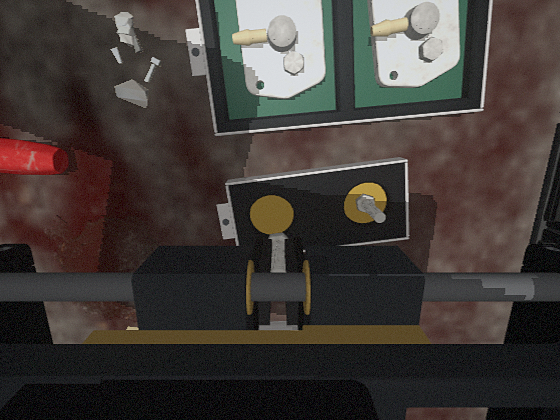

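```bash
cat > bay.py <<'E'
import sys
from h import *
lo,hi,x,y=map(float,sys.argv[1:5])
o=robot.get_obs();c=robot.camera('wrist');W=world(c,o);hsv=cv2.cvtColor(c['color'],cv2.COLOR_RGB2HSV).astype(int)
m=(hsv[...,0]>=lo)&(hsv[...,0]<=hi)&(hsv[...,1]>110)&(hsv[...,2]>60)&(np.hypot(W[...,0]-x,W[...,1]-y)<.037)
n,l,s,ce=cv2.connectedComponentsWithStats(m.astype(np.uint8));i=1+np.argmax(s[1:,4])
P=W[l==i];print('tcp',np.round(o['position'],4),'n',s[i],'mean',np.nanmean(P,0).round(4),'mid',((np.nanmax(P,0)+np.nanmin(P,0))/2).round(4),'ext',(np.nanmax(P,0)-np.nanmin(P,0)).round(4))
E
python3 bay.py 14 33 .631 -.065
```

```text
tcp [ 0.6314 -0.0637  0.0824] n [ 165  325  232   19 3550] mean [ 0.6331 -0.0401  0.181 ] mid [ 0.6311 -0.0401  0.1806] ext [0.0558 0.003  0.0094]
```

```bash
sed -i 's/<.037)/<.037)\&(W[...,2]<.03)/' bay.py; python3 bay.py 14 33 .631 -.065; python3 go.py 0.631 -0.0647 0.035 0
```

```text
tcp [ 0.6298 -0.0641  0.0822] n [ 256  194   44   39 1366] mean [ 0.6282 -0.0643  0.0053] mid [ 0.6283 -0.0635  0.0086] ext [0.0349 0.0347 0.0117]
t 16.5 pos [ 0.629  -0.0644  0.0822] jaw -0.33 q [-0.28  0.71  1.52 -0.    0.91 -0.27] w 0.0074 F [-0.1 -0.5 -0.2]
delta t [-0.03  0.22  4.72] r [-0.003 -0.001 -0.006] q6 after ~ -0.28
```

Call:
{"api": "send_rows", "payload": {
  "deltas": [
    {"tx": 0, "ty": 0, "tz": 2, "rx": 0, "ry": 0, "rz": 0},
    {"tx": 0, "ty": 0, "tz": 4, "rx": 0, "ry": 0, "rz": 0},
    {"tx": 0, "ty": 0, "tz": 5.3, "rx": 0, "ry": 0, "rz": 0},
    {"tx": 0, "ty": 0, "tz": 5.5, "rx": 0, "ry": 0, "rz": 0},
    {"tx": 0, "ty": 0, "tz": 5.5, "rx": 0, "ry": 0, "rz": 0}
  ]
}}

```text
time: 16.92
position: [0.6291, -0.0649, 0.0269]
tool_rot: [0.71, 0.705, -0.001, -0.002]
ft_force: [-0.1, -0.7, 0.1]
grip_width: 0.0073
```

Call:
{"api": "send_rows", "payload": {
  "deltas": [
    {"tx": 0, "ty": 0, "tz": 0, "rx": 0, "ry": 0, "rz": 0},
    {"tx": 0, "ty": 0, "tz": 0, "rx": 0, "ry": 0, "rz": 0}
  ]
}}

```text
time: 17.08
position: [0.6315, -0.065, 0.0291]
tool_rot: [0.709, 0.705, 0.0, 0.001]
ft_force: [0.1, 0.3, -0.7]
grip_width: 0.0072
```

```bash
python3 go.py 0.630 -0.0645 0.0175 0;python3 - <<'E'
from h import *
c=snap('wrist','w_s4')
E
```

```text
t 17.08 pos [ 0.6315 -0.065   0.0291] jaw -0.36 q [-0.28  0.79  1.54  0.    0.81 -0.27] w 0.0072 F [ 0.1  0.3 -0.7]
delta t [ 0.05 -0.15  1.16] r [ 0.002  0.    -0.006] q6 after ~ -0.28
```

View pics/w_s4.png

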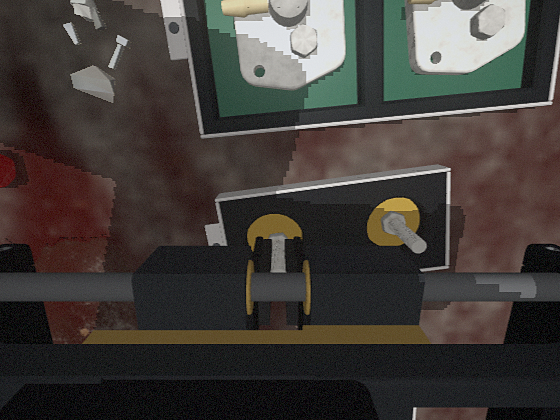

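Call:
{"api": "send_rows", "payload": {
  "deltas": [
    {"tx": 0, "ty": -0.15, "tz": 0.5, "rx": 0, "ry": 0, "rz": 0},
    {"tx": 0, "ty": -0.15, "tz": 1, "rx": 0, "ry": 0, "rz": 0},
    {"tx": 0, "ty": -0.15, "tz": 1.15, "rx": 0, "ry": 0, "rz": 0},
    {"tx": 0, "ty": -0.15, "tz": 1.15, "rx": 0, "ry": 0, "rz": 0},
    {"tx": 0, "ty": -0.15, "tz": 1.15, "rx": 0, "ry": 0, "rz": 0}
  ]
}}

```text
time: 17.55
position: [0.6293, -0.0645, 0.0172]
tool_rot: [0.709, 0.705, -0.0, 0.0]
ft_force: [-1.8, 0.2, 5.0]
grip_width: 0.007
```

```bash
python3 go.py 0.630 -0.0645 0.0172 0
```

```text
t 17.55 pos [ 0.6293 -0.0645  0.0172] jaw -0.33 q [-0.28  0.81  1.54 -0.    0.79 -0.27] w 0.007 F [-1.8  0.2  5. ]
delta t [ 0.    0.07 -0.  ] r [ 0.     0.    -0.006] q6 after ~ -0.28
```

Contact; release.

Call:
{"api": "send_rows", "payload": {
  "deltas": [
    {"tx": 0, "ty": 0, "tz": 0, "rx": 0, "ry": 0, "rz": 0},
    {"tx": 0, "ty": 0, "tz": 0, "rx": 0, "ry": 0, "rz": 0},
    {"tx": 0, "ty": 0, "tz": 0, "rx": 0, "ry": 0, "rz": 0},
    {"tx": 0, "ty": 0, "tz": 0, "rx": 0, "ry": 0, "rz": 0},
    {"tx": 0, "ty": 0, "tz": 0, "rx": 0, "ry": 0, "rz": 0}
  ],
  "claw": 3.5
}}

```text
time: 17.97
position: [0.6292, -0.0645, 0.0162]
tool_rot: [0.709, 0.705, -0.0, -0.0]
ft_force: [0.1, -0.8, -0.4]
grip_width: 0.0311
```

Call:
{"api": "send_rows", "payload": {
  "deltas": [
    {"tx": 0, "ty": 0, "tz": -2, "rx": 0, "ry": 0, "rz": 0},
    {"tx": 0, "ty": 0, "tz": -5, "rx": 0, "ry": 0, "rz": 0},
    {"tx": 0, "ty": 0, "tz": -9, "rx": 0, "ry": 0, "rz": 0},
    {"tx": 0, "ty": 0, "tz": -13, "rx": 0, "ry": 0, "rz": 0},
    {"tx": 0, "ty": 0, "tz": -13, "rx": 0, "ry": 0, "rz": 0}
  ]
}}

```text
time: 18.38
position: [0.6348, -0.0659, 0.1548]
tool_rot: [0.709, 0.705, 0.004, 0.007]
ft_force: [1.0, 0.7, 1.0]
grip_width: 0.0352
```

```bash
python3 go.py 0.4536 -0.382 0.14 0; python3 bolt.py w_s5 0.630 -0.0645 0.044
```

```text
t 18.38 pos [ 0.6348 -0.0659  0.1548] jaw -0.33 q [-0.28  0.62  1.47  0.    1.04 -0.27] w 0.0352 F [1.  0.7 1. ]
delta t [-31.71 -17.96   1.34] r [ 0.015  0.004 -0.006] q6 after ~ -0.28
0.004 719 mean [ 0.6278 -0.0648] min [ 0.6105 -0.0824] max [ 0.6457 -0.0484]
0.010 1754 mean [ 0.6308 -0.0642] min [ 0.6001 -0.0938] max [ 0.6594 -0.0349]
0.016 145 mean [ 0.6314 -0.0648] min [ 0.6002 -0.0943] max [ 0.6592 -0.0358]
0.022 10 mean [ 0.6282 -0.0601] min [ 0.6245 -0.0615] max [ 0.6312 -0.0593]
0.028 11 mean [ 0.6282 -0.0602] min [ 0.6246 -0.0615] max [ 0.6312 -0.0594]
0.034 14 mean [ 0.6278 -0.0601] min [ 0.6247 -0.0614] max [ 0.6312 -0.0591]
0.040 55 mean [ 0.6282 -0.0628] min [ 0.6248 -0.0672] max [ 0.6312 -0.0593]
0.046 7 mean [ 0.6269 -0.063 ] min [ 0.6249 -0.0657] max [ 0.6294 -0.0608]
px 242 301 163 221
```

View pics/w_s5.png

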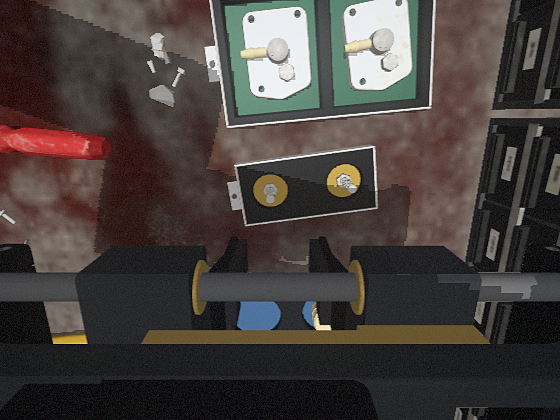

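Call:
{"api": "send_rows", "payload": {
  "deltas": [
    {"tx": -3.2, "ty": -1.8, "tz": 0, "rx": 0, "ry": 0, "rz": 0},
    {"tx": -6.8, "ty": -3.8, "tz": 0, "rx": 0, "ry": 0, "rz": 0},
    {"tx": -10.4, "ty": -5.8, "tz": 0, "rx": 0, "ry": 0, "rz": 0},
    {"tx": -14, "ty": -7.8, "tz": 0, "rx": 0, "ry": 0, "rz": 0},
    {"tx": -17.4, "ty": -9.8, "tz": 0, "rx": 0, "ry": 0, "rz": 0}
  ],
  "claw": 7
}}

```text
time: 18.85
position: [0.5285, -0.2389, 0.1452]
tool_rot: [0.709, 0.705, -0.0, -0.001]
ft_force: [1.2, -0.5, 0.9]
grip_width: 0.0606
```

Call:
{"api": "send_rows", "payload": {
  "deltas": [
    {"tx": -3.5, "ty": -1.9, "tz": 0, "rx": 0, "ry": 0, "rz": 0},
    {"tx": -7, "ty": -3.9, "tz": 0, "rx": 0, "ry": 0, "rz": 0},
    {"tx": -10.6, "ty": -5.8, "tz": 0, "rx": 0, "ry": 0, "rz": 0},
    {"tx": -14.2, "ty": -7.7, "tz": 0, "rx": 0, "ry": 0, "rz": 0},
    {"tx": -14.2, "ty": -7.7, "tz": 0, "rx": 0, "ry": 0, "rz": 0}
  ]
}}

```text
time: 19.27
position: [0.4491, -0.3867, 0.1455]
tool_rot: [0.712, 0.703, -0.002, 0.001]
ft_force: [-0.2, 0.4, -0.2]
grip_width: 0.0699
```

Call:
{"api": "send_rows", "payload": {
  "deltas": [
    {"tx": 0, "ty": 0, "tz": 0, "rx": 0, "ry": 0, "rz": 0},
    {"tx": 0, "ty": 0, "tz": 0, "rx": 0, "ry": 0, "rz": 0},
    {"tx": 0, "ty": 0, "tz": 0, "rx": 0, "ry": 0, "rz": 0}
  ]
}}

```text
time: 19.52
position: [0.4524, -0.3778, 0.1456]
tool_rot: [0.709, 0.705, 0.0, -0.001]
ft_force: [0.6, 0.3, 0.4]
grip_width: 0.07
```

```bash
python3 bolt.py w_f1 0.4536 -0.382 0.027;  python3 go.py 0.4536 -0.382 0.014 0
```

```text
0.004 31 mean [ 0.454  -0.3687] min [ 0.4395 -0.3733] max [ 0.4675 -0.3664]
0.010 42 mean [ 0.4534 -0.3698] min [ 0.4359 -0.3798] max [ 0.4699 -0.3659]
0.016 52 mean [ 0.4525 -0.37  ] min [ 0.4359 -0.3806] max [ 0.4709 -0.3665]
0.022 706 mean [ 0.4533 -0.3826] min [ 0.4361 -0.4023] max [ 0.4714 -0.3663]
0.028 388 mean [ 0.4537 -0.3842] min [ 0.4373 -0.4002] max [ 0.4693 -0.3679]
px 262 299 185 224
t 19.57 pos [ 0.4527 -0.3777  0.1459] jaw -0.24 q [-0.88  0.58  1.59  0.    0.97 -0.88] w 0.0703 F [-0.1 -0.4 -0.1]
delta t [-0.45  0.1  13.19] r [-0.001 -0.002 -0.004] q6 after ~ -0.88
```

View pics/w_f1.png

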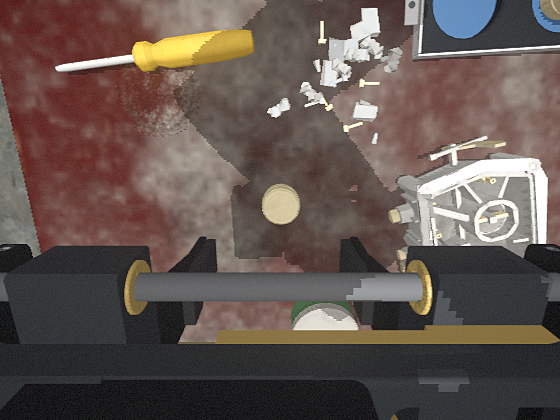

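Run:
```python
import numpy as np
W=np.load('top.npz')['W']
for x in np.arange(.50,.66,.01):
    print('%.2f'%x,[round(float(np.nanmax(W[(abs(W[...,0]-x)<.006)&(abs(W[...,1]-y)<.006)][:,2],initial=-1)),3) for y in np.arange(-.30,-.52,-.02)])
for y in np.arange(-.42,-.52,-.01): m=(abs(W[...,1]-y)<.006)&(abs(W[...,0]-.46)<.06);print(round(y,2),np.nanmax(W[m][:,2]).round(3))
```

```text
0.50 [0.006, 0.004, 0.005, 0.003, 0.003, 0.006, 0.005, 0.005, 0.004, 0.042, 0.042, 0.043]
0.51 [0.004, 0.007, 0.003, 0.003, 0.005, 0.006, 0.005, 0.005, 0.005, 0.041, 0.043, 0.042]
0.52 [0.01, 0.007, 0.003, 0.005, 0.005, 0.004, 0.003, 0.004, 0.004, 0.002, 0.044, 0.042]
0.53 [0.01, 0.003, 0.004, 0.005, 0.004, 0.004, 0.005, 0.004, 0.006, 0.005, 0.044, 0.043]
0.54 [0.008, 0.007, 0.004, 0.003, 0.003, 0.004, 0.005, 0.005, 0.005, 0.003, 0.003, 0.003]
0.55 [0.004, 0.007, 0.004, 0.003, 0.003, 0.004, 0.004, 0.002, 0.004, 0.003, 0.003, 0.005]
0.56 [0.004, 0.005, 0.003, 0.004, 0.003, 0.031, 0.037, 0.004, 0.005, 0.004, 0.003, 0.006]
0.57 [0.007, 0.005, 0.006, 0.057, 0.057, 0.032, 0.043, 0.034, 0.005, 0.004, 0.004, 0.004]
0.58 [0.004, 0.005, 0.044, 0.058, 0.057, 0.057, 0.057, 0.027, 0.04, 0.033, 0.041, 0.003]
0.59 [0.006, 0.005, 0.043, 0.058, 0.052, 0.055, 0.057, 0.057, 0.058, 0.057, 0.039, 0.025]
0.60 [0.004, 0.004, 0.055, 0.055, 0.047, 0.029, 0.09, 0.054, 0.058, 0.058, 0.038, 0.025]
0.61 [0.005, 0.029, 0.058, 0.055, 0.045, 0.018, 0.039, 0.041, 0.055, 0.056, 0.058, 0.005]
0.62 [0.006, 0.057, 0.058, 0.049, 0.056, 0.054, 0.04, 0.022, 0.039, 0.051, 0.058, 0.001]
0.63 [0.005, 0.057, 0.058, 0.019, 0.056, 0.054, 0.039, 0.054, 0.02, 0.021, 0.058, -1.0]
0.64 [0.005, 0.046, 0.059, 0.039, 0.05, 0.054, 0.055, 0.055, 0.054, 0.027, 0.057, -1.0]
0.65 [0.004, 0.003, 0.059, 0.041, 0.055, 0.054, 0.055, 0.051, 0.054, 0.027, 0.057, 0.033]
0.66 [0.003, 0.004, 0.057, 0.056, 0.054, 0.055, 0.055, 0.051, 0.054, 0.037, 0.057, 0.035]
-0.42 0.006
-0.43 0.006
-0.44 0.005
-0.45 0.006
-0.46 0.005
-0.47 0.005
-0.48 0.042
-0.49 0.044
-0.5 0.044
-0.51 0.044
-0.52 0.043
```

Call:
{"api": "send_rows", "payload": {
  "deltas": [
    {"tx": -0.65, "ty": 0.1, "tz": 3, "rx": 0, "ry": 0, "rz": 0},
    {"tx": -0.65, "ty": 0.1, "tz": 7, "rx": 0, "ry": 0, "rz": 0},
    {"tx": -0.65, "ty": 0.1, "tz": 10.5, "rx": 0, "ry": 0, "rz": 0},
    {"tx": -0.65, "ty": 0.1, "tz": 12.5, "rx": 0, "ry": 0, "rz": 0},
    {"tx": -0.65, "ty": 0.1, "tz": 12.8, "rx": 0, "ry": 0, "rz": 0}
  ]
}}

```text
time: 19.98
position: [0.4521, -0.3819, 0.0144]
tool_rot: [0.708, 0.706, 0.0, -0.004]
ft_force: [-0.8, 0.0, -0.6]
grip_width: 0.0699
```

Call:
{"api": "send_rows", "payload": {
  "deltas": [
    {"tx": 0, "ty": 0, "tz": 0, "rx": 0, "ry": 0, "rz": 0},
    {"tx": 0, "ty": 0, "tz": 0, "rx": 0, "ry": 0, "rz": 0}
  ]
}}

```text
time: 20.15
position: [0.4545, -0.3859, 0.0194]
tool_rot: [0.709, 0.706, -0.0, 0.001]
ft_force: [0.9, -0.2, -0.2]
grip_width: 0.0701
```

```bash
python3 go.py 0.4537 -0.3842 0.014 0; python3 -c "
from h import *
snap('wrist','w_f2')"
```

```text
t 20.15 pos [ 0.4545 -0.3859  0.0194] jaw -0.26 q [-0.89  0.78  1.64  0.    0.72 -0.89] w 0.0701 F [ 0.9 -0.2 -0.2]
delta t [ 0.17 -0.08  0.54] r [ 0.001  0.001 -0.004] q6 after ~ -0.89
```

View pics/w_f2.png

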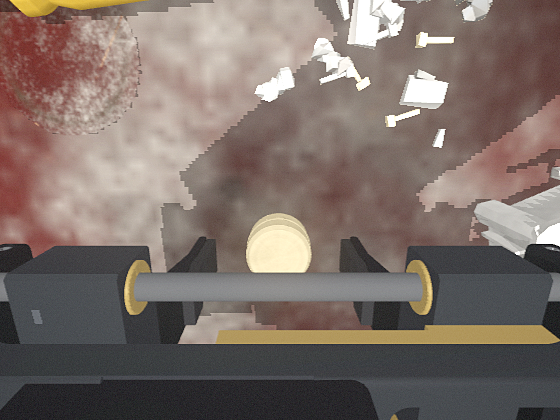

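Float at (279,245), centred between the jaws. Down the last bit and close.

Call:
{"api": "send_rows", "payload": {
  "deltas": [
    {"tx": 0.17, "ty": -0.08, "tz": 0.45, "rx": 0, "ry": 0, "rz": 0},
    {"tx": 0.17, "ty": -0.08, "tz": 0.45, "rx": 0, "ry": 0, "rz": 0},
    {"tx": 0.17, "ty": -0.08, "tz": 0.45, "rx": 0, "ry": 0, "rz": 0},
    {"tx": 0.17, "ty": -0.08, "tz": 0.45, "rx": 0, "ry": 0, "rz": 0},
    {"tx": 0.17, "ty": -0.08, "tz": 0.45, "rx": 0, "ry": 0, "rz": 0}
  ],
  "claw": 2.5,
  "squeeze": 12
}}

```text
time: 20.62
position: [0.4528, -0.3847, 0.0146]
tool_rot: [0.709, 0.705, -0.0, 0.0]
ft_force: [-0.0, 0.3, 0.0]
grip_width: 0.0444
```

Call:
{"api": "send_rows", "payload": {
  "deltas": [
    {"tx": 0, "ty": 0, "tz": 0, "rx": 0, "ry": 0, "rz": 0},
    {"tx": 0, "ty": 0, "tz": 0, "rx": 0, "ry": 0, "rz": 0},
    {"tx": 0, "ty": 0, "tz": 0, "rx": 0, "ry": 0, "rz": 0},
    {"tx": 0, "ty": 0, "tz": 0, "rx": 0, "ry": 0, "rz": 0}
  ]
}}

```text
time: 20.95
position: [0.4528, -0.3846, 0.0143]
tool_rot: [0.709, 0.705, -0.0, 0.0]
ft_force: [-1.1, -0.2, 3.4]
grip_width: 0.0365
```

```bash
python3 go.py 0.6119 -0.2107 0.09 0
```

```text
t 20.95 pos [ 0.4528 -0.3846  0.0143] jaw -0.35 q [-0.89  0.78  1.65  0.    0.71 -0.89] w 0.0365 F [-1.1 -0.2  3.4]
delta t [17.48 15.81 -7.57] r [ 0.     0.    -0.006] q6 after ~ -0.89
```

Call:
{"api": "send_rows", "payload": {
  "deltas": [
    {"tx": 0, "ty": 0, "tz": -1.5, "rx": 0, "ry": 0, "rz": 0},
    {"tx": 0, "ty": 0, "tz": -4, "rx": 0, "ry": 0, "rz": 0},
    {"tx": 0, "ty": 0, "tz": -7, "rx": 0, "ry": 0, "rz": 0},
    {"tx": 2, "ty": 1.8, "tz": -8, "rx": 0, "ry": 0, "rz": 0},
    {"tx": 4.5, "ty": 4, "tz": -8, "rx": 0, "ry": 0, "rz": 0}
  ]
}}

```text
time: 21.37
position: [0.494, -0.3428, 0.0972]
tool_rot: [0.711, 0.704, -0.0, 0.004]
ft_force: [0.5, -0.1, -0.6]
grip_width: 0.0363
```

Call:
{"api": "send_rows", "payload": {
  "deltas": [
    {"tx": 2.7, "ty": 2.4, "tz": 0, "rx": 0, "ry": 0, "rz": 0},
    {"tx": 5.4, "ty": 4.8, "tz": 0, "rx": 0, "ry": 0, "rz": 0},
    {"tx": 8.1, "ty": 7.2, "tz": 0, "rx": 0, "ry": 0, "rz": 0},
    {"tx": 10.8, "ty": 9.8, "tz": 0, "rx": 0, "ry": 0, "rz": 0},
    {"tx": 13, "ty": 11.8, "tz": 0, "rx": 0, "ry": 0, "rz": 0}
  ]
}}

```text
time: 21.78
position: [0.613, -0.208, 0.0938]
tool_rot: [0.709, 0.705, 0.0, -0.0]
ft_force: [1.0, -0.4, -0.1]
grip_width: 0.0365
```

Call:
{"api": "send_rows", "payload": {
  "deltas": [
    {"tx": 0, "ty": 0, "tz": 0, "rx": 0, "ry": 0, "rz": 0},
    {"tx": 0, "ty": 0, "tz": 0, "rx": 0, "ry": 0, "rz": 0},
    {"tx": 0, "ty": 0, "tz": 0, "rx": 0, "ry": 0, "rz": 0}
  ]
}}

```text
time: 22.03
position: [0.6109, -0.2102, 0.0935]
tool_rot: [0.709, 0.705, -0.0, -0.001]
ft_force: [-0.8, -0.1, 0.5]
grip_width: 0.0364
```

```bash
sed -i 's/<.037)/<.05)/' bay.py;python3 bay.py 95 125 .606 -.21; python3 go.py 0.6119 -0.2107 0.018 0;python3 -c "
from h import *
snap('wrist','w_f3')"
```

```text
tcp [ 0.6109 -0.2102  0.0935] n [248 177  34  21 192] mean [ 0.598  -0.1923  0.0052] mid [ 0.5988 -0.1912  0.0053] ext [0.0275 0.0171 0.0033]
t 22.08 pos [ 0.6106 -0.2109  0.0937] jaw -0.38 q [-0.5   0.71  1.48 -0.    0.95 -0.5 ] w 0.0366 F [0.3 0.2 0. ]
delta t [0.02 0.14 7.57] r [-0.001 -0.    -0.007] q6 after ~ -0.5
```

View pics/w_f3.png

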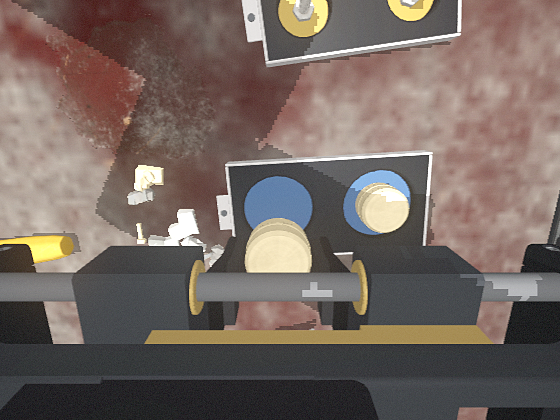

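Call:
{"api": "send_rows", "payload": {
  "deltas": [
    {"tx": 0, "ty": 0, "tz": 2, "rx": 0, "ry": 0, "rz": 0},
    {"tx": 0, "ty": 0.05, "tz": 4, "rx": 0, "ry": 0, "rz": 0},
    {"tx": 0, "ty": 0.05, "tz": 5.8, "rx": 0, "ry": 0, "rz": 0},
    {"tx": 0, "ty": 0.05, "tz": 6.4, "rx": 0, "ry": 0, "rz": 0},
    {"tx": 0, "ty": 0.05, "tz": 6.4, "rx": 0, "ry": 0, "rz": 0}
  ]
}}

```text
time: 22.55
position: [0.61, -0.2108, 0.0282]
tool_rot: [0.71, 0.704, -0.001, -0.002]
ft_force: [-0.3, 0.3, 0.7]
grip_width: 0.0363
```

Call:
{"api": "send_rows", "payload": {
  "deltas": [
    {"tx": 0, "ty": 0, "tz": 0, "rx": 0, "ry": 0, "rz": 0},
    {"tx": 0, "ty": 0, "tz": 0, "rx": 0, "ry": 0, "rz": 0}
  ]
}}

```text
time: 22.72
position: [0.6127, -0.2113, 0.0312]
tool_rot: [0.71, 0.705, 0.0, 0.001]
ft_force: [0.4, 0.3, -0.2]
grip_width: 0.0362
```

```bash
python3 go.py 0.6115 -0.2107 0.0185 0;python3 - <<'E'
from h import *
c=snap('wrist','w_f4')
E
```

```text
t 22.72 pos [ 0.6127 -0.2113  0.0312] jaw -0.39 q [-0.5   0.8   1.5  -0.    0.84 -0.5 ] w 0.0362 F [ 0.4  0.3 -0.2]
delta t [ 0.06 -0.12  1.27] r [ 0.002  0.001 -0.007] q6 after ~ -0.5
```

View pics/w_f4.png

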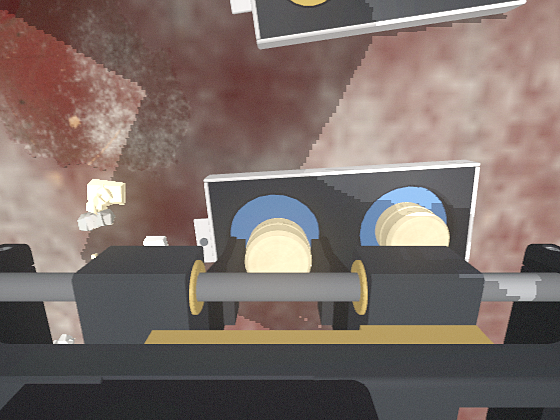

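Call:
{"api": "send_rows", "payload": {
  "deltas": [
    {"tx": 0.05, "ty": -0.12, "tz": 0.5, "rx": 0, "ry": 0, "rz": 0},
    {"tx": 0.05, "ty": -0.12, "tz": 1, "rx": 0, "ry": 0, "rz": 0},
    {"tx": 0.05, "ty": -0.12, "tz": 1.25, "rx": 0, "ry": 0, "rz": 0},
    {"tx": 0.05, "ty": -0.12, "tz": 1.25, "rx": 0, "ry": 0, "rz": 0},
    {"tx": 0.05, "ty": -0.12, "tz": 1.25, "rx": 0, "ry": 0, "rz": 0}
  ]
}}

```text
time: 23.18
position: [0.6109, -0.2097, 0.0179]
tool_rot: [0.709, 0.705, -0.0, -0.0]
ft_force: [-0.6, -0.2, 4.1]
grip_width: 0.0364
```

```bash
python3 go.py 0.6115 -0.2107 0.0185 0
```

```text
t 23.18 pos [ 0.6109 -0.2097  0.0179] jaw -0.33 q [-0.5   0.82  1.51 -0.    0.81 -0.5 ] w 0.0364 F [-0.6 -0.2  4.1]
delta t [-0.1   0.06 -0.06] r [-0.     0.    -0.006] q6 after ~ -0.5
```

Call:
{"api": "send_rows", "payload": {
  "deltas": [
    {"tx": 0, "ty": 0, "tz": -0.05, "rx": 0, "ry": 0, "rz": 0},
    {"tx": 0, "ty": 0, "tz": -0.05, "rx": 0, "ry": 0, "rz": 0},
    {"tx": 0, "ty": 0, "tz": -0.05, "rx": 0, "ry": 0, "rz": 0},
    {"tx": 0, "ty": 0, "tz": -0.05, "rx": 0, "ry": 0, "rz": 0},
    {"tx": 0, "ty": 0, "tz": -0.05, "rx": 0, "ry": 0, "rz": 0}
  ],
  "claw": 5.5
}}

```text
time: 23.6
position: [0.6109, -0.2097, 0.0178]
tool_rot: [0.709, 0.705, -0.0, -0.0]
ft_force: [-0.2, 0.6, 1.0]
grip_width: 0.0539
```

Call:
{"api": "send_rows", "payload": {
  "deltas": [
    {"tx": 0, "ty": 0, "tz": -2, "rx": 0, "ry": 0, "rz": 0},
    {"tx": 0, "ty": 0, "tz": -5, "rx": 0, "ry": 0, "rz": 0},
    {"tx": 0, "ty": 0, "tz": -9, "rx": 0, "ry": 0, "rz": 0},
    {"tx": 0, "ty": 0, "tz": -13, "rx": 0, "ry": 0, "rz": 0},
    {"tx": 0, "ty": 0, "tz": -13, "rx": 0, "ry": 0, "rz": 0}
  ]
}}

```text
time: 24.02
position: [0.6161, -0.2123, 0.1566]
tool_rot: [0.709, 0.705, 0.002, 0.008]
ft_force: [0.4, -0.8, 0.9]
grip_width: 0.0551
```

Call:
{"api": "send_rows", "payload": {
  "deltas": [
    {"tx": 0, "ty": -4, "tz": 0, "rx": 0, "ry": 0, "rz": 0},
    {"tx": 0, "ty": -8, "tz": -2, "rx": 0, "ry": 0, "rz": 0},
    {"tx": 0, "ty": -12, "tz": -4, "rx": 0, "ry": 0, "rz": 0},
    {"tx": 0, "ty": -12, "tz": -4, "rx": 0, "ry": 0, "rz": 0},
    {"tx": 0, "ty": -12, "tz": -4, "rx": 0, "ry": 0, "rz": 0}
  ]
}}

```text
time: 24.43
position: [0.4896, -0.2091, 0.1893]
tool_rot: [0.71, 0.704, 0.0, 0.001]
ft_force: [0.2, 0.1, -0.1]
grip_width: 0.055
```

```bash
python3 - <<'E'
from h import *
c=snap('top','top_end');W=world(c);snap('side','side_end')
im=c['color'];cv2.imwrite('pics/top_endz.png',cv2.resize(im[110:280,90:480,::-1],None,fx=2,fy=2,interpolation=cv2.INTER_CUBIC))
z=W[...,2]
def rep(n,x,y,r,lo):
    m=(np.hypot(W[...,0]-x,W[...,1]-y)<r)&(z>lo);P=W[m];print(n,m.sum(),P.mean(0).round(4),((P.max(0)+P.min(0))/2).round(4),'top',np.percentile(P[:,2],80).round(4))
rep('float',.612,-.21,.03,.025);rep('long',.622,.205,.02,.05);rep('short',.631,-.065,.018,.03);rep('boss',.6367,.064,.02,.0235)
for n,x,y in(('span',.413,.2465),('screw',.409,-.0126)):
    m=(abs(W[...,0]-x)<.1)&(abs(W[...,1]-y)<.03)&(z>.005);print(n,W[m].mean(0).round(4))
    W0=np.load('top.npz')['W'];m=(abs(W0[...,0]-x)<.1)&(abs(W0[...,1]-y)<.03)&(W0[...,2]>.005);print('  before',W0[m].mean(0).round(4))
E
python3 go.py .6 -.2 .2 0
```

```text
float 138 [ 0.609  -0.2073  0.0314] [ 0.6094 -0.2065  0.0313] top 0.0328
t 24.53 pos [ 0.4921 -0.2097  0.1884] jaw -0.38 q [-0.61  0.45  1.7   0.    0.99 -0.61] w 0.0547 F [ 0.4 -0.4  0.2]
delta t [ 1.04 10.78 -1.14] r [ 0.002  0.001 -0.007] q6 after ~ -0.61<stdin>:6: RuntimeWarning: Mean of empty slice.
  ret = um.true_divide(
Traceback (most recent call last):
ValueError: zero-size array to reduction operation maximum which has no identity
```

View pics/top_endz.png

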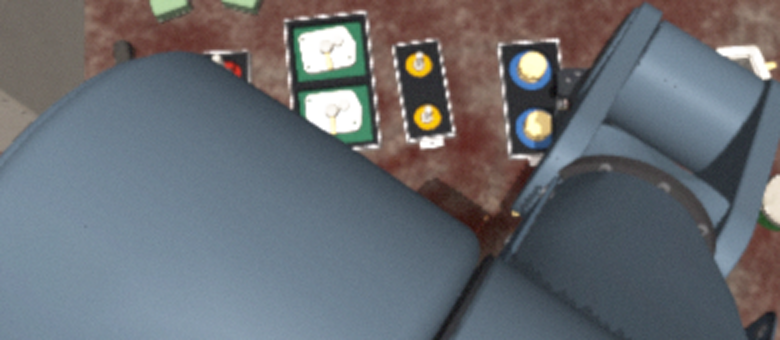

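View pics/side_end.png

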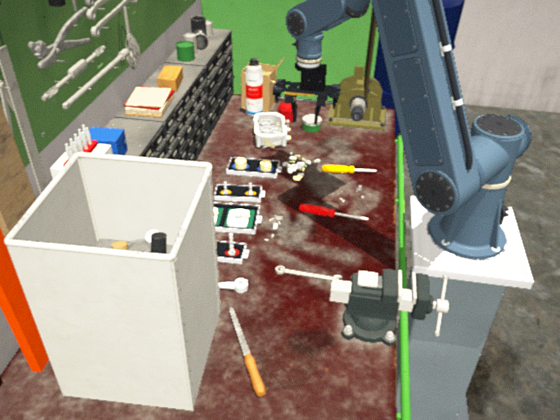

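```bash
python3 -c "
from rig import robot
print(robot.hand_in())"
```

```text
the job is handed in; nothing more can be done
None
```

I set all four parts into the empty bays beside their twins and handed the job in at about 24.5 s of the 96 s allowed; no verdict was reported.

| Part | What the last check showed |
|---|---|
| Cover | Gripped on its large boss. In the wrist picture after release it lies bosses up, centred in the green bay and turned like its twin. |
| Long bolt | Standing on its head. Depth readings put its thread vertical, about 2 mm from the bay centre. |
| Short bolt | Standing on its head, 1–3 mm from the bay centre. Its top is near 44 mm, as it should be on a 4 mm floor. |
| Float | Top at 31 mm, which fits it sitting on the bay floor, and about 4–5 mm from the centre measured before placing. |

- **Spanner and screwdriver:** The final side picture shows both where they lay at the start. I judged this by eye, as the numeric before-and-after comparison did not run.
- **Last top view:** The arm hid part of the bench in that picture, including the long bolt. My final top-camera script measured only the float and then stopped with an error. The other three parts rest on the wrist pictures above and the final side view.
- **Bay centres:** The top and wrist cameras disagreed by about 3 mm on the short-bolt bay. I aimed between the two, well inside the 13.5 mm allowed.
- **Forces:** The highest contact I read while setting parts down was about 5 N.

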